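Seat a cured casting in the clamping cradle by feel and close the clamp

TASK

Take the blue marbled casting out of its bay in the curing rack, stand it upright on the bare table and let go, take it again by its other two sides, and lower it, groove downward, into the channel of the blue-walled cradle. Feel for the brass key bar, which may be anywhere along the middle of the channel, until the groove drops over it and the casting sits fully down; only then let go and swing the hinged clamp down until its pad lies on the casting. Keep the casting upright, leave the other castings, the pail and the mallet where they are, and let go of everything.

Things in the scene. Friction and masses are not known exactly. Their poses are not given: they have to be found in the camera images.
- casting_centre (a point): Centre of the blue marbled resin casting to clamp: upright block, 56 mm along its x, 60 along its y, 84 tall, this point 42 mm above its underside. A groove 16 mm wide, 12 deep runs through the middle of its underside along its own x (a half turn makes no difference). 0.25 to 0.45 kg. Starts in one of the rack's bays, its x along the rack's x.
- sand_casting_centre (a point): Centre of the sand-coloured casting, same shape and size, in another bay of the rack; leave alone.
- grey_casting_centre (a point): Centre of the grey casting, same shape and size, in another bay of the rack; leave alone.
- rack: Fixed plywood rack; origin centre of underside. Floor 100 mm (x) by 234 (y), 10 thick; four dividers 8 thick, 80 long in x, tops 88 mm above the table, form three bays 67 mm wide, spaced 75 mm along y, open to +x and -x. There a casting can only be gripped by its +x and -x faces (56 mm): dividers cover the others.
- cradle: Fixed clamping cradle; origin on the table under the channel's middle, x along the channel to the hinge. Base 94 mm wide, 12 thick, from x -60 to +125. Channel 62 mm wide (y) between blue walls, x -45 to +45, 8 thick, tops 92 mm above the table, the top 15 mm flared outward; open at both x ends. The casting's own x goes across it, so it must be held by its +y and -y faces (60 mm).
- seat (a point): Centre of the channel floor, 12 mm above the table, axes as the cradle's. A fixed brass key bar, 12 mm thick (x), 10 tall, lies across the floor, its middle anywhere from x -14 to +14 mm: not measured, to be felt for. Off it the casting rides 10 mm high; with its groove over the key (2 mm play each way) it drops to the floor, its centre 42 mm above this point. Nothing springs or yields.
- clamp_hinge (a point): Middle of the clamp's hinge, fixed to the cradle at x +104 mm, 112 mm above the table; axes as the cradle's, the hinge turns about y. It lies between two dark steel cheeks, 58 mm over both, 26 mm long in x, that reach 12 mm above this point.
- clamp (a joint): Angle of the clamp arm, rad: 0 = level over the channel, pad on top of a fully seated casting; grows as it opens upward (1.57 upright, 2.0 fully back); starts between 1.6 and 1.9. Stiff hinge: it stays where it is left and moves with 2 to 3 N at the red grip. On a casting that rides on the key it stops at about 0.1.
- clamp_grip (a point): Centre of the red grip at the arm's free end, 150 mm from the hinge axis: 40 mm long, 28 wide, 18 thick. The steel arm is 26 wide, 12 thick, in line with the hinge axis. A round black pad, 26 mm across, 104 mm from the hinge, stands 9.5 mm out of its underside. Shut fingers can push the arm over and down from behind.
- pail: White open plastic pail, 90 mm across, 85 mm tall; origin at the centre of its underside; leave alone.
- mallet_grip (a point): Handle of a mallet 220 mm long lying on the table; leave alone.
Things that resemble listed ones, but are neither listed nor needed, are in the scene too. What is shaped like the cradle but purple is not meant.

How it is judged:
By the outcome, as a careful person would: the job done as asked, in the order asked, and still so for the second after the job is handed in, with the robot touching nothing.
It also fails if it takes over 72 s, if anything falls off the work surface, if the arm or the gripper's body presses on something with over 40 N, if the wrist force passes 120 N, or if a joint passes its speed limit or range.

ROBOT

A 7-joint arm with a two-finger parallel gripper is mounted at the origin on the work surface. World frame = base frame: x ahead of the robot, y to its left, z up, the work surface at z = 0. Lengths are in m, angles in rad, forces in N, time in s.
With the tool pointing down it reaches from about 0.4 to 0.9 m from the base axis. Payload 5.5 kg.
Tool frame: the origin (TCP) lies midway between the tips of the shut fingers; the grasp point (between the pads) lies 19 mm behind it; z points along the fingers, y is the direction in which the jaws open and shut (so a half turn about z gives the same grasp; the last joint's range is limited). The gripper opens to 85 mm and grips with 20 to 120 N. Pads are 22 mm wide; open, the fingers measure 114 mm over their backs; the gripper's body (76 mm by 85 mm) begins 54 mm behind the grasp point. The pads swing forward as they close: fully open they stand 13 mm farther back than shut.
Start: joints at [1.382, 0.501, -0.427, 1.55, 0.221, 1.138, -0.21], TCP at [0.284, -0.585, 0.231] pointing down, gripper open.
Joint ranges: [-2.88, 2.88], [-0.31, 2.03], [-1.54, 1.56], [0.2, 2.42], [-1.41, 4.55], [0.19, 2.02], [-2.57, 2.57]. Speed limits (rad/s): [2.57, 2.57, 3.14, 3.14, 3.14, 3.14, 3.14].

INTERFACE

Orientations are given as a unit quaternion [w, x, y, z].
In Python, from plant import arm, eyes, spotter gives the robot as it stands.
- The arm moves only by the tool drive_tool, never from a script. Its argument "motion" is a list of rows, each a list of 6 numbers: the shift along the tool's x, y, z in m, then the turn, a rotation vector about the tool's x, y, z in degrees. A call has 1 to 12 rows; each row shifts and turns the pose as measured when the row begins, along the tool's axes as they then stand; what a row does not reach is not made up. A row lasts 1/12 s, in which the tool goes at most 41.7 mm and 7.16 degrees, less where a joint would pass 70% of its speed; a pose out of reach is approached as far as the arm can. A call is refused whole if a number of a shift passes 0.0417 or a number of a turn 7.16, either way. A call with a gripper value outside its range is refused whole. "claw" is the closure, from -1 (fully open) to 1 (shut), set as the call begins (left out, the last holds). The fingers move at their own pace and stop on an object; the grip force is fixed at half the most. Time passes only in rows, so rows that do not move let the fingers close. It gives the time, the measured TCP pose, the force and the opening at its end, in the units of the state.
- arm.sense(): the state, without advancing time (a new reading comes with each control period).
- eyes.camera(name): name is "side" or "top"; returns a dict with "img" (400x640x3 uint8, blue, green, red), "fx", "fy", "cx", "cy" (pixels), "R" (3x3) and "t" (3): a world point X has camera coordinates R X + t. Camera axes: x right, y down, z forward; pixel columns grow to the right and rows downward; lengths in m; the calibration is good to about 2 mm. A picture is of the moment at which its call begins. There is no depth.
- arm.sign_off(): hands the job in, once; it reports no verdict.
Trained networks look in the newest picture that a camera, given by its name, has taken for a name from the list of things; names that differ only in an ending like _2 or _b are one class to them, and where a whole thing is asked for, a point or a joint stands for the part that bears it (a point fixed in the world has none). Each returns a list of dicts, best first, with "conf" (0 to 1); they miss things now and then, are a little off and sometimes report something else, mostly with a low value. They report only what shows in the picture. A call takes as long as a camera call. They do not tell look-alikes from the thing itself.
- spotter.cut_out(camera, thing): "region" (400x640 bool, what is visible of it) and "box" ([centre column, centre row, width, height] in pixels, round what is visible of it).
- spotter.landmark_of(camera, thing): "at" ([column, row] in pixels: a listed point, or the origin of a listed thing).
The state is a dict: "time_s": time; "qpos": joint angles; "joint_velocities": joint speeds; "joint_torque": joint torques, N m; "ee_pos": TCP position; "tool_rot": TCP orientation; "force": force on the tool from outside, world axes, zero at the start; "wrist_torque": the same for the moment, N m; "gripper_width": opening from 0.0 (shut) to 1.0 (fully open).
Only numpy, scipy, OpenCV 4.12 (cv2) and the standard library are available. Lean on these libraries where they do the work, as an engineer would, in place of code of your own. Each camera call takes 0.05 s, during which the arm holds its last target.

## Working session

There is one attempt and no reset: what is moved stays moved. The work goes in short steps, Python scripts to look and compute and a tool call to move; the robot and the scene stay as the last step left them, time stands still between calls to the robot, and variables do not carry over. Pictures are saved under pics/ and viewed, and the job is handed in when it is done.

Besides the shell and the picture viewer there is one more tool, called after "Request:" by a JSON object that holds its "fn" and its "kwargs". drive_tool: Moves the arm, as the interface text tells. Its arguments: {"type":"object","properties":{"motion":{"type":"array","items":{"type":"array","items":{"type":"number"}}},"claw":{"type":"number"}},"required":["motion"]}

```bash
ls; mkdir -p pics; python3 - <<'E'
from plant import arm, eyes, spotter
import cv2
s=arm.sense(); print(s)
for n in ("side","top"):
    c=eyes.camera(n); cv2.imwrite(f"pics/{n}0.png",c["img"]); print(n,c["fx"],c["fy"],c["cx"],c["cy"],c["R"],c["t"])
    for th in ["casting_centre","sand_casting_centre","grey_casting_centre","rack","cradle","seat","clamp_hinge","clamp_grip","pail","mallet_grip"]:
        print(n,th,[(d["at"],round(d["conf"],2)) for d in spotter.landmark_of(n,th)])
E
```

```text
pics
{'time_s': 0.0, 'qpos': array([ 1.38220136,  0.50186209, -0.42678992,  1.55144895,  0.22081748,
        1.13827242, -0.21032047]), 'joint_velocities': array([-0.00117068,  0.00070977, -0.00145331,  0.00115183,  0.00093982,
       -0.00042053,  0.00089868]), 'joint_torque': array([-4.14017259e-04, -5.69512939e+01, -5.81635281e+00, -2.80937111e+01,
        1.06915462e-02,  1.20387328e-02,  5.21633297e-06]), 'ee_pos': array([ 0.28343564, -0.58418769,  0.23025073]), 'tool_rot': array([-9.47037015e-04,  9.74588502e-01,  2.24000714e-01, -1.87113338e-04]), 'force': array([-0.43139505,  0.36290092,  0.25726951]), 'wrist_torque': array([-0.03054378, -0.01239722,  0.00652761]), 'gripper_width': 1.0025823343031368}
side 453.87212378322806 453.87212378322806 325.1387704984199 198.7841186570439 [[-0.74245132 -0.66968612  0.01692767]
 [-0.44661158  0.47598833 -0.75761019]
 [ 0.49930365 -0.57004878 -0.65248774]] [0.36953981 0.33184446 0.92960556]
side casting_centre [([234.6, 274.4], 0.84)]
side sand_casting_centre [([264.8, 256.8], 0.93)]
side grey_casting_centre [([203.3, 294.5], 0.58)]
side
[... 494 characters left out ...]
02 -1.70000684e-01]
 [ 1.70051584e-01  6.93344344e-04 -9.85434918e-01]] [-0.05998804  0.57383734  1.47655537]
top casting_centre [([218.5, 203.3], 0.68)]
top sand_casting_centre [([237.5, 209.4], 0.6)]
top grey_casting_centre [([198.7, 197.0], 0.7), ([343.7, 188.3], 0.69)]
top rack [([221.7, 204.9], 0.59), ([209.2, 146.2], 0.17)]
top cradle [([423.7, 291.2], 0.91), ([362.3, 223.5], 0.64), ([236.8, 209.0], 0.44)]
top seat [([361.4, 217.3], 0.82), ([423.0, 295.0], 0.6)]
top clamp_hinge [([402.1, 268.8], 0.96), ([345.4, 189.9], 0.57)]
top clamp_grip [([443.2, 307.9], 0.94), ([340.8, 168.6], 0.72)]
top pail [([296.3, 142.0], 0.75)]
top mallet_grip [([211.5, 146.4], 0.71), ([362.4, 221.7], 0.61)]
```

View pics/side0.png

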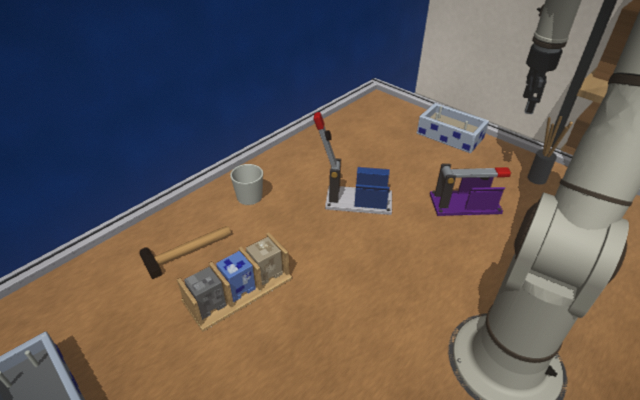

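View pics/top0.png

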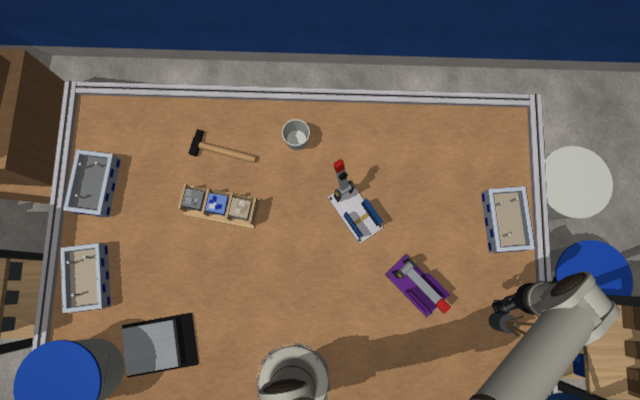

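The side view shows the blue casting at (235,274), middle bay, between grey (203,294) and sand (265,257). The blue-walled cradle is at (372,195) with its arm up. The purple cradle at (475,203) is the look-alike. In the top view the blue casting is at (218,203), the blue cradle at (358,217) and the purple one at (420,288). I'll confirm these in enlarged crops.

```bash
python3 - <<'E'
import cv2,numpy as np
t=cv2.imread("pics/top0.png");s=cv2.imread("pics/side0.png")
f=lambda im,x,y,w,h,k:cv2.resize(im[y:y+h,x:x+w],None,fx=k,fy=k,interpolation=cv2.INTER_CUBIC)
a=f(t,170,165,100,75,4);b=f(t,315,150,100,75*4//3,4)
cv2.imwrite("pics/ct.png",np.hstack([np.vstack([a,np.zeros((100,400,3),np.uint8)]),b]))
a=f(s,170,225,130,110,3);b=f(s,300,105,130,110,3)
cv2.imwrite("pics/cs.png",np.hstack([a,b]))
E
```

```text
(no output)
```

View pics/ct.png

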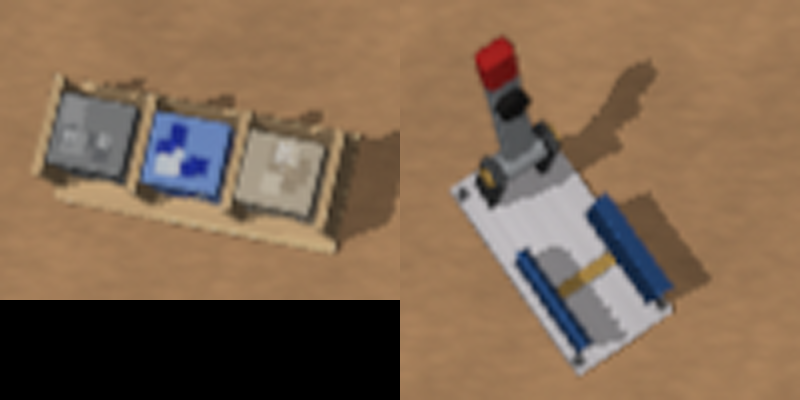

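View pics/cs.png

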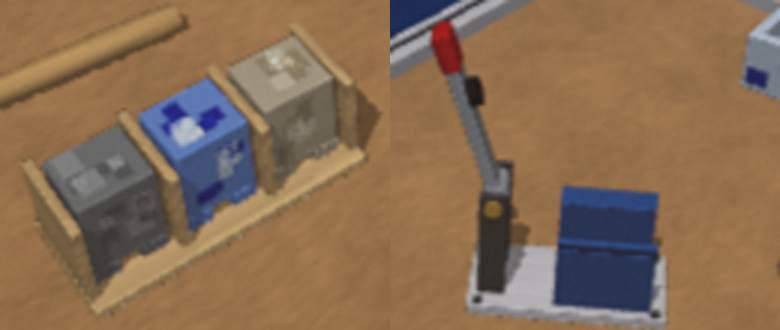

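The crops confirm it. The target is the blue marbled casting in the middle bay (top crop 188,155). The target cradle is the one with blue walls, a white base, its arm up and a brass key showing in the channel. Next I'll fit the poses with projected models.

```bash
cat > h.py <<'E'
import numpy as np, cv2
from scipy.optimize import least_squares
CAM={}
CAM['side']=dict(f=453.87212378322806,c=(325.1387704984199,198.7841186570439),R=np.array([[-0.74245132,-0.66968612,0.01692767],[-0.44661158,0.47598833,-0.75761019],[0.49930365,-0.57004878,-0.65248774]]),t=np.array([0.36953981,0.33184446,0.92960556]))
CAM['top']=dict(f=475.7857857345584,c=(312.20677959849337,196.06215795916896),R=np.array([[2.85172379e-02,-9.99584402e-01,4.21777756e-03],[-9.85022449e-01,-2.88191217e-02,-1.70000684e-01],[1.70051584e-01,6.93344344e-04,-9.85434918e-01]]),t=np.array([-0.05998804,0.57383734,1.47655537]))
def proj(n,X):
    c=CAM[n];p=np.atleast_2d(X)@c['R'].T+c['t'];return p[:,:2]/p[:,2:]*c['f']+np.array(c['c'])
def back(n,uv,z):
    c=CAM[n];d=np.array([(uv[0]-c['c'][0])/c['f'],(uv[1]-c['c'][1])/c['f'],1])
    C=-c['R'].T@c['t'];d=c['R'].T@d;return C+d*(z-C[2])/d[2]
def W(p,L):
    L=np.atleast_2d(L);c,s=np.cos(p[2]),np.sin(p[2])
    return np.c_[p[0]+c*L[:,0]-s*L[:,1],p[1]+s*L[:,0]+c*L[:,1],L[:,2]]
def fit(pts,p0):  # pts: (cam,local,uv)
    r=lambda p:np.concatenate([proj(n,W(p,L))[0]-uv for n,L,uv in pts])
    s=least_squares(r,p0,loss='soft_l1');return s.x,r(s.x).reshape(-1,2)
def tri(u1,u2):
    r=lambda X:np.concatenate([proj('side',X)[0]-u1,proj('top',X)[0]-u2])
    s=least_squares(r,[.5,0,.1]);return s.x,s.fun
def box(x0,x1,y0,y1,z0,z1):
    P=[(x,y,z) for z in(z0,z1) for x,y in((x0,y0),(x1,y0),(x1,y1),(x0,y1))]
    E=[(0,1),(1,2),(2,3),(3,0),(4,5),(5,6),(6,7),(7,4),(0,4),(1,5),(2,6),(3,7)]
    return np.array(P),E
def draw(im,n,p,boxes,k,x0,y0,col=(0,255,255)):
    for P,E in boxes:
        q=(proj(n,W(p,P))+.5-np.array([x0,y0]))*k
        for a,b in E: cv2.line(im,tuple(int(v) for v in np.round(q[a])),tuple(int(v) for v in np.round(q[b])),col,1,cv2.LINE_AA)
def cropk(im,x,y,w,h,k): return cv2.resize(im[y:y+h,x:x+w],None,fx=k,fy=k,interpolation=cv2.INTER_CUBIC)
RACK=[box(-.05,.05,-.117,.117,0,.01)]+[box(-.04,.04,y-.004,y+.004,.01,.088) for y in(-.1125,-.0375,.0375,.1125)]
CAST=[box(-.028,.028,-.03,.03,.01,.094)]
CRAD=[box(-.06,.125,-.047,.047,0,.012),box(-.045,.045,.031,.039,.012,.077),box(-.045,.045,-.039,-.031,.012,.077),box(.091,.117,-.029,.029,.012,.124)]
E
python3 - <<'E'
from h import *
for n,p in(('top',(221.7,204.9)),('top',(359,220)),('side',(241.9,288.8)),('side',(373,200))): print(n,back(n,p,.01))
print(tri((234.6,274.4),(218.5,203.3)),tri((333.4,168.6),(345.4,189.9)),tri((317.1,120),(340.8,168.6)))
ct=lambda x,y:(315+(x-400)/4-.5+.125,150+y/4-.375); cs=lambda x,y:(300+(x-390)/3-.33,105+y/3-.33)
rt=lambda x,y:(170+x/4-.375,165+y/4-.375); rs=lambda x,y:(170+x/3-.33,225+y/3-.33)
cr=[('top',(.125,.047,.012),ct(453,188)),('top',(-.06,.047,.012),ct(580,376)),('top',(-.06,-.047,.012),ct(673,308)),
('side',(.125,.047,.012),cs(470,300)),('side',(-.06,.047,.012),cs(664,317))]
for y0 in(.6,-2.5,2.5,-.6,0.9):
    pass
P=back('top',ct(453,188),.012);Q=back('top',ct(580,376),.012);y=np.arctan2(*(P-Q)[1::-1]);print('len',np.linalg.norm(P-Q),y)
p,r=fit(cr,[.45,-.1,y]);print(p,r)
# rack: front long edge in side image (rack lower edge), corners of floor top
P=back('top',rt(57,197),.01);Q=back('top',rt(336,250),.01);print('rack edge',P,Q,np.linalg.norm(P-Q))
for nm,a in(('gl',rt(53,170)),):pass
# blue top face corners z=.094
B=[back('top',rt(*c),.094) for c in((152,108),(234,117),(222,202),(142,187))];print(np.array(B),np.mean(B,0))
S=[back('side',rs(*c),.094) for c in((140,118),(207,77),(252,118),(186,160))];print(np.array(S),np.mean(S,0))
E
```

```text
top [0.54404837 0.25231055 0.01      ]
top [ 0.50732351 -0.19828108  0.01      ]
side [0.52964398 0.25091251 0.01      ]
side [ 0.4997742  -0.20506577  0.01      ]
(array([0.54290313, 0.25481669, 0.05358933]), array([ 0.12530609,  0.02582112, -0.11417089, -0.14244948])) (array([ 0.59245306, -0.1423459 ,  0.10683238]), array([ 1.57603763,  0.29766633, -0.98416955, -1.53144176])) (array([ 0.62686336, -0.11636478,  0.25539491]), array([ 2.62524795,  0.51000485, -1.69061105, -2.44902092]))
len 0.18462709541125513 0.6123471703667805
[ 0.50816727 -0.20522145  0.61922864] [[-0.13974783 -0.39064709]
 [ 0.24257387 -0.52601974]
 [ 0.71500076  0.34661989]
 [-1.07293595  0.41770066]
 [ 0.8503537   0.68209093]]
rack edge [0.51083993 0.3738854  0.01      ] [0.47405617 0.14416042 0.01      ] 0.23265126090087832
[[0.57210105 0.28246648 0.094     ]
 [0.56686201 0.21829629 0.094     ]
 [0.50003981 0.22364873 0.094     ]
 [0.50991159 0.28609895 0.094     ]] [0.53722861 0.25262761 0.094     ]
[[0.56535477 0.28175956 0.094     ]
 [0.56112102 0.22269335 0.094     ]
 [0.50589469 0.22651384 0.094     ]
 [0.51044541 0.2838915  0.094     ]] [0.53570398 0.25371456 0.094     ]
```

```bash
cat >> h.py <<'E'
def grad(im):
    g=cv2.GaussianBlur(im.astype(np.float32),(0,0),.7)
    gx=cv2.Sobel(g,cv2.CV_32F,1,0)/8;gy=cv2.Sobel(g,cv2.CV_32F,0,1)/8
    return gx,gy
def edgefit(ims,p0,edges,rng=(.008,.008,.06)):
    # edges: {cam:[(P,Q)...]} local segments; maximise |normal gradient| (max over channel)
    from scipy.optimize import differential_evolution,minimize
    G={n:grad(ims[n]) for n in edges}
    def f(p):
        s=0;
        for n in edges:
            gx,gy=G[n]
            for a,b in edges[n]:
                T=np.linspace(.08,.92,25)[:,None];L=np.array(a)*(1-T)+np.array(b)*T
                q=proj(n,W(p,L)).astype(np.float32);d=q[-1]-q[0];nn=np.array([-d[1],d[0]])/np.linalg.norm(d)
                sx=cv2.remap(gx,q[:,:1],q[:,1:],cv2.INTER_LINEAR).reshape(-1,3);sy=cv2.remap(gy,q[:,:1],q[:,1:],cv2.INTER_LINEAR).reshape(-1,3)
                v=np.abs((sx*nn[0]+sy*nn[1]).mean(0)).max()   # coherent
                s-=min(v,25)
        return s
    r=differential_evolution(f,[(a-d,a+d) for a,d in zip(p0,rng)],seed=1,maxiter=60,popsize=15)
    return r.x,r.fun
E
cat > fit.py <<'E'
from h import *
ims={n:cv2.imread(f"pics/{n}0.png") for n in('top','side')}
def rect(x,y,z): return [((-x,-y,z),(x,-y,z)),((x,-y,z),(x,y,z)),((x,y,z),(-x,y,z)),((-x,y,z),(-x,-y,z))]
cast=rect(.028,.03,.094)
rt=[((-.05,-.117,.01),(-.05,.117,.01)),((-.05,-.117,0),(-.05,.117,0))]
for y in(-.1125,-.0375,.0375,.1125):
    rt+= [((-.04,y-.004,.088),(.04,y-.004,.088)),((-.04,y+.004,.088),(.04,y+.004,.088))]
cr=[((.125,.047,.012),(-.06,.047,.012)),((-.06,.047,.012),(-.06,-.047,.012))]
crt=cr+[((-.045,.031,.092),(.045,.031,.092))][:0]
for sel in(['top'],['side'],['top','side']):
    c=edgefit(ims,[.537,.253,-.12],{n:cast for n in sel},(.01,.01,.12))
    r=edgefit(ims,[.54,.252,-.14],{n:rt for n in sel},(.012,.012,.08))
    k=edgefit(ims,[.508,-.205,.619],{n:cr for n in sel},(.01,.01,.06))
    print(sel,'cast',c,'rack',r,'crad',k)
C,R,K=c[0],r[0],k[0]
def pic(n,x,y,w,h,kk,out,boxes):
    im=cropk(ims[n],x,y,w,h,kk)
    for p,b,col in boxes: draw(im,n,p,b,kk,x,y,col)
    return im
B=[(R,RACK,(0,255,255)),(C,CAST,(0,0,255))];D=[(K,CRAD,(0,255,255))]
cv2.imwrite('pics/ov1.png',np.vstack([np.hstack([pic('top',170,165,100,75,4,0,B),pic('top',315,155,100,75+0,4,0,D)]),np.hstack([pic('side',170,230,100,75,4,0,B),pic('side',300,145,100,75,4,0,D)])]))
E
python3 fit.py
```

```text
['top'] cast (array([ 0.53807516,  0.25343347, -0.20020087]), np.float64(-100.0)) rack (array([ 0.5402541 ,  0.25434607, -0.1656067 ]), np.float64(-197.20266723632812)) crad (array([ 0.51168479, -0.21018792,  0.62112573]), np.float64(-50.0))
['side'] cast (array([ 0.53772042,  0.25570063, -0.16572128]), np.float64(-96.71265411376953)) rack (array([ 0.53919813,  0.2549546 , -0.16832088]), np.float64(-182.41986083984375)) crad (array([ 0.51322331, -0.21049952,  0.60992065]), np.float64(-50.0))
['top', 'side'] cast (array([ 0.53789361,  0.25590694, -0.15029027]), np.float64(-196.71620178222656)) rack (array([ 0.5397692 ,  0.2545287 , -0.16921999]), np.float64(-377.20697021484375)) crad (array([ 0.51312799, -0.21023269,  0.59594677]), np.float64(-100.0))
```

View pics/ov1.png

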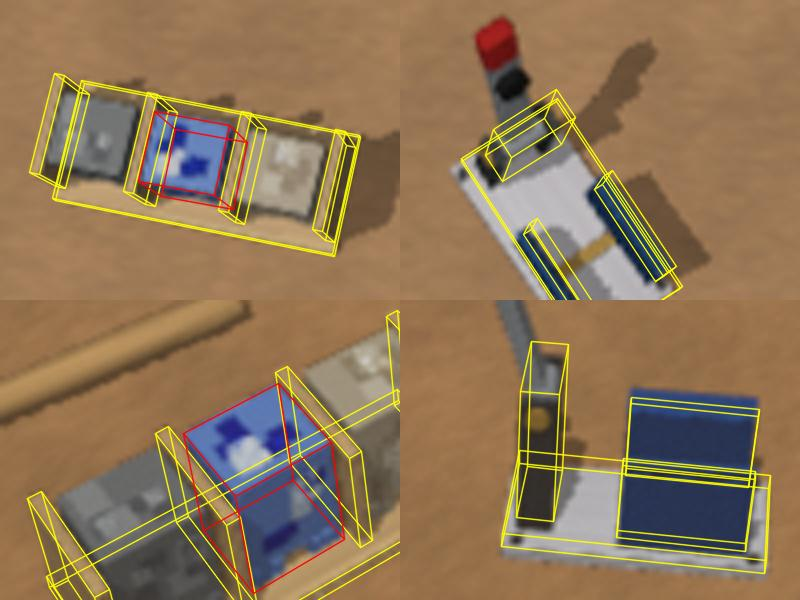

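```bash
sed -i 's/s-=min(v,25)/s-=np.sqrt(v)/' h.py; sed -i "s/^cr=.*/cr=[((.125,.047,.012),(-.06,.047,.012)),((-.06,.047,.012),(-.06,-.047,.012)),((.125,.047,0),(-.06,.047,0)),((-.06,.047,0),(-.06,-.047,0))]/" fit.py; python3 fit.py
```

```text
['top'] cast (array([ 0.5380903 ,  0.2545917 , -0.15359859]), np.float64(-23.43729019165039)) rack (array([ 0.54017626,  0.253944  , -0.16864197]), np.float32(-47.077965)) crad (array([ 0.50674424, -0.20315944,  0.61965163]), np.float64(-22.086668014526367))
['side'] cast (array([ 0.53812395,  0.25647263, -0.155046  ]), np.float64(-21.513561248779297)) rack (array([ 0.53845915,  0.25526398, -0.16556898]), np.float64(-43.345458984375)) crad (array([ 0.51285611, -0.21015559,  0.61365364]), np.float64(-19.859378814697266))
['top', 'side'] cast (array([ 0.53813504,  0.25623013, -0.15255767]), np.float32(-44.763878)) rack (array([ 0.539362  ,  0.25465222, -0.16708071]), np.float64(-89.3041763305664)) crad (array([ 0.51246922, -0.21104541,  0.58827844]), np.float64(-41.41570281982422))
```

View pics/ov1.png

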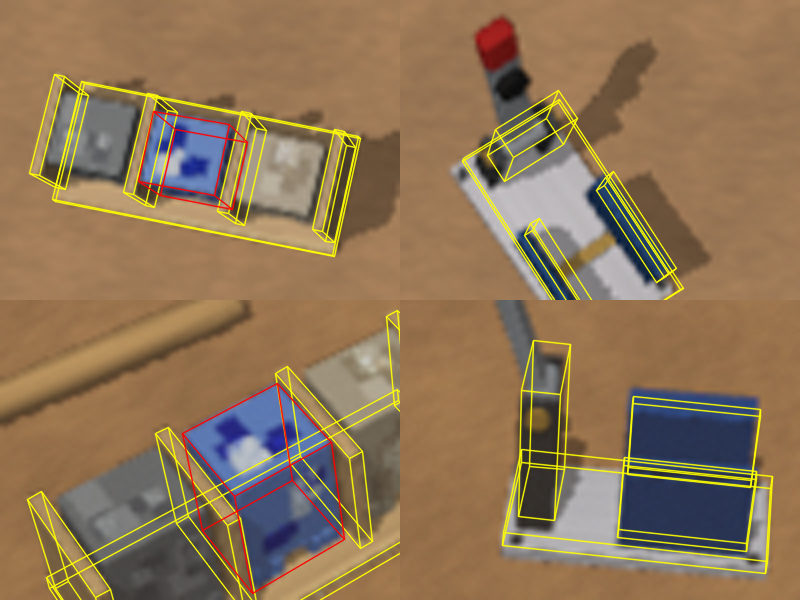

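```bash
cat > fit2.py <<'E'
from h import *
import sys
ims={n:cv2.imread(f"pics/{n}0.png") for n in('top','side')}
cr=[((.125,.047,.012),(-.06,.047,.012)),((-.06,.047,.012),(-.06,-.047,.012)),((.125,.047,0),(-.06,.047,0))]
side=cr+[((-.045,.039,.012),(-.045,.039,.077)),((.045,.039,.012),(.045,.039,.077)),((.045,.039,.012),(-.045,.039,.012)),((.091,.029,.012),(.091,.029,.124)),((.117,.029,.012),(.117,.029,.124))]
top=cr[:2]+[((-.06,-.047,.012),(-.02,-.047,.012)),((-.045,.031,.077),(.045,.031,.077)),((-.045,-.031,.077),(.045,-.031,.077)),((.125,.047,.012),(.125,.01,.012))]
for e in({'top':top},{'side':side},{'top':top,'side':side}):
    k=edgefit(ims,[.507,-.204,.62],e,(.006,.006,.04)); print(list(e),k)
K=k[0]
def pic(n,x,y,w,h,kk,p):
    im=cropk(ims[n],x,y,w,h,kk); draw(im,n,p,CRAD,kk,x,y); return im
cv2.imwrite('pics/ov2.png',np.hstack([pic('top',315,165,80,90,5,K),pic('side',310,135,80,90,5,K)]))
E
python3 fit2.py
```

```text
['top'] (array([ 0.5074286 , -0.20196532,  0.62827765]), np.float32(-26.45889))
['side'] (array([ 0.50775315, -0.20235287,  0.64478029]), np.float64(-42.74689483642578))
['top', 'side'] (array([ 0.50730713, -0.20241613,  0.63213128]), np.float64(-69.18399047851562))
```

View pics/ov2.png

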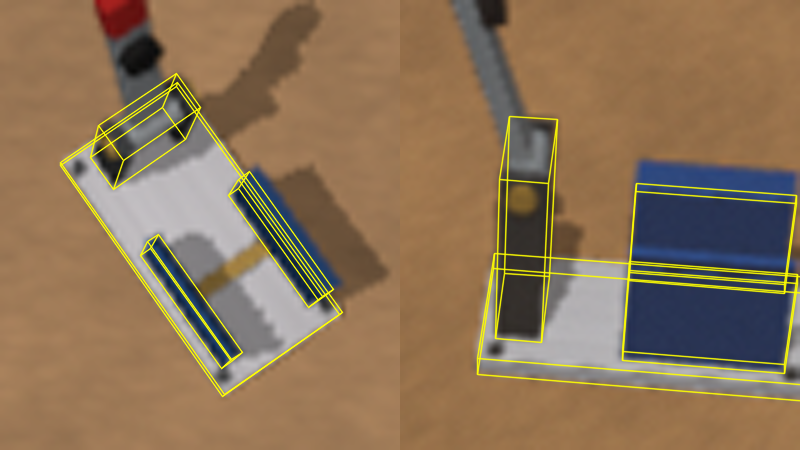

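```bash
cat >> h.py <<'E'
CR=np.array([.5073,-.2023,.632])
def th(q): # tool x direction deg
    w,x,y,z=q; return np.degrees(np.arctan2(2*(x*y+w*z),1-2*(y*y+z*z)))
def zt(q):
    w,x,y,z=q; return np.array([2*(x*z+w*y),2*(y*z-w*x),1-2*(x*x+y*y)])
def plan(s,target,theta=None):
    from scipy.spatial.transform import Rotation as Ro
    q=s['tool_rot'];R=Ro.from_quat([q[1],q[2],q[3],q[0]])
    d=R.inv().apply(np.array(target)-s['ee_pos'])
    t0=th(q);theta=t0 if theta is None else theta
    T=np.radians(theta);Rd=Ro.from_matrix(np.array([[np.cos(T),np.sin(T),0],[np.sin(T),-np.cos(T),0],[0,0,-1]]))
    rv=np.degrees((R.inv()*Rd).as_rotvec())
    print('shift tool mm',np.round(d*1000,1),'rotvec deg',np.round(rv,1),'n>=',np.round(max(np.linalg.norm(d)/.0417,np.linalg.norm(rv)/7.16),1),'theta',round(t0,1),'pos',np.round(s['ee_pos'],4),'q',np.round(s['qpos'],2),'F',np.round(s['force'],1),'M',np.round(s['wrist_torque'],2),'w',round(s['gripper_width'],3),'t',round(s['time_s'],2))
E
python3 - <<'E'
from h import *
ct=lambda x,y:(315+x/5-.4,165+y/5-.4)
for p in((205,283),(262,248),(235,268),(200,292),(205,270)):
    X=back('top',ct(*p),.022);d=X[:2]-CR[:2];c,s=np.cos(CR[2]),np.sin(CR[2]);print(p,X,d[0]*c+d[1]*s,-d[0]*s+d[1]*c)
E
```

```text
(205, 283) [ 0.50160679 -0.18612538  0.022     ] 0.004961760100646003 0.01641377640748404
(262, 248) [ 0.52552651 -0.22282407  0.022     ] 0.002581221871927903 -0.027327277961725908
(235, 268) [ 0.51194766 -0.20544076  0.022     ] 0.0018945245677169872 -0.005279764975469802
(200, 292) [ 0.49565749 -0.18296693  0.022     ] 0.002027467186621522 0.0224767697013679
(205, 270) [ 0.51007805 -0.18601514  0.022     ] 0.011861898586438276 0.011498237903441186
```

Request:
{"fn": "drive_tool", "kwargs": {"motion": [[0.012, -0.013, 0, 0, 0, 0], [0.0248, -0.0269, 0, 0, 0, 0], [0.0248, -0.0269, 0, 0, 0, 0], [0.0248, -0.0269, 0, 0, 0, 0], [0.0248, -0.0269, 0, 0, 0, 0], [0.0248, -0.0269, 0, 0, 0, 0], [0.0248, -0.0269, 0, 0, 0, 0], [0.0248, -0.0269, 0, 0, 0, 0]], "claw": -1}}

```text
time_s: 1.77
ee_pos: [0.3611, -0.3235, 0.2293]
tool_rot: [0.003, 0.977, 0.215, -0.001]
force: [0.4, 0.6, -0.6]
gripper_width: 0.999
```

```bash
python3 - <<'E'
from h import *
from plant import arm
plan(arm.sense(),[.538,.2555,.24])
plan(arm.sense(),[.538,.2555,.24],81.2)
E
```

```text
shift tool mm [ 403.6 -451.1  -14.5] rotvec deg [0.3 0.2 0. ] n>= 14.5 theta 24.8 pos [ 0.3611 -0.3235  0.2293] q [ 1.17  0.21 -0.56  1.96  0.14  1.01 -0.59] F [ 0.4  0.6 -0.6] M [ 0.01 -0.06 -0.03] w 0.999 t 1.77
shift tool mm [ 403.6 -451.1  -14.5] rotvec deg [  0.2   0.3 -56.4] n>= 14.5 theta 24.8 pos [ 0.3611 -0.3235  0.2293] q [ 1.17  0.21 -0.56  1.96  0.14  1.01 -0.59] F [ 0.4  0.6 -0.6] M [ 0.01 -0.06 -0.03] w 0.999 t 1.77
```

Request:
{"fn": "drive_tool", "kwargs": {"motion": [[0.0255, -0.0285, -0.001, 0, 0, 0], [0.0255, -0.0285, -0.001, 0, 0, 0], [0.0255, -0.0285, -0.001, 0, 0, 0], [0.0255, -0.0285, -0.001, 0, 0, 0], [0.0255, -0.0285, -0.001, 0, 0, 0], [0.0255, -0.0285, -0.001, 0, 0, 0], [0.0255, -0.0285, -0.001, 0, 0, 0], [0.0255, -0.0285, 0, 0, 0, 0], [0.0255, -0.0285, 0, 0, 0, 0]]}}

```text
time_s: 2.52
ee_pos: [0.4646, 0.021, 0.237]
tool_rot: [0.008, 0.977, 0.214, 0.002]
force: [0.3, 0.8, 0.0]
gripper_width: 0.999
```

Request:
{"fn": "drive_tool", "kwargs": {"motion": [[0, 0, 0, 0, 0, -7.1], [0, 0, 0, 0, 0, -7.1], [0, 0, 0, 0, 0, -7.1], [0, 0, 0, 0, 0, -7.1], [0, 0, 0, 0, 0, -7.1], [0, 0, 0, 0, 0, -7.1], [0, 0, 0, 0, 0, -7.1], [0, 0, 0, 0, 0, -7.1]]}}

```text
time_s: 3.18
ee_pos: [0.4675, 0.038, 0.2402]
tool_rot: [0.01, 0.753, 0.658, 0.002]
force: [-1.1, 1.5, 0.1]
gripper_width: 1.001
```

```bash
python3 - <<'E'
from h import *
from plant import arm
plan(arm.sense(),[.538,.2558,.16],81.2)
E
```

```text
shift tool mm [226.   39.2  78.9] rotvec deg [1.  0.5 1.1] n>= 5.8 theta 82.2 pos [0.4675 0.038  0.2402] q [ 0.75  0.24 -1.02  1.98  0.26  1.04 -0.52] F [-1.1  1.5  0.1] M [ 0.03  0.03 -0.01] w 1.001 t 3.18
```

Request:
{"fn": "drive_tool", "kwargs": {"motion": [[0.025, 0.0045, 0.005, 0.2, 0.1, 0.2], [0.033, 0.0057, 0.012, 0.3, 0.2, 0.3], [0.033, 0.0057, 0.012, 0.3, 0.2, 0.3], [0.033, 0.0057, 0.012, 0.2, 0, 0.3], [0.033, 0.0057, 0.012, 0, 0, 0], [0.033, 0.0057, 0.012, 0, 0, 0], [0.033, 0.0057, 0.012, 0, 0, 0], [0, 0, 0, 0, 0, 0]]}}

```text
time_s: 3.85
ee_pos: [0.5453, 0.2538, 0.1579]
tool_rot: [0.003, 0.762, 0.647, -0.001]
force: [-1.1, 0.8, 0.8]
gripper_width: 1.0
```

```bash
python3 - <<'E'
from h import *
from plant import arm
plan(arm.sense(),[.538,.2558,.12],81.2)
E
```

```text
shift tool mm [ 1.  -7.6 37.9] rotvec deg [ 0.2  0.3 -0.6] n>= 0.9 theta 80.6 pos [0.5453 0.2538 0.1579] q [ 0.14  0.62 -0.86  1.73  0.54  1.05 -1.07] F [-1.1  0.8  0.8] M [ 0.05  0.04 -0.01] w 1.0 t 3.85
```

Request:
{"fn": "drive_tool", "kwargs": {"motion": [[0.001, -0.0038, 0.013, 0.1, 0.15, -0.3], [0, -0.0038, 0.013, 0.1, 0.15, -0.3], [0, 0, 0, 0, 0, 0], [0, 0, 0, 0, 0, 0]]}}

```text
time_s: 4.18
ee_pos: [0.5366, 0.2599, 0.1294]
tool_rot: [-0.002, 0.757, 0.653, -0.0]
force: [0.3, 0.7, -0.0]
gripper_width: 0.995
```

```bash
python3 - <<'E'
from h import *
from plant import arm,eyes
plan(arm.sense(),[.538,.2558,.042],81.2)
a=cropk(eyes.camera('top')['img'],170,140,100,100,4);b=cropk(eyes.camera('side')['img'],180,190,100,100,4)
cv2.imwrite('pics/g1.png',np.hstack([a,b]))
E
```

```text
shift tool mm [-4.   2.3 87.4] rotvec deg [-0.2 -0.1  0.4] n>= 2.1 theta 81.6 pos [0.5366 0.2599 0.1294] q [ 0.13  0.65 -0.85  1.76  0.57  1.   -1.09] F [ 0.3  0.7 -0. ] M [0.06 0.   0.04] w 0.995 t 4.18
```

View pics/g1.png

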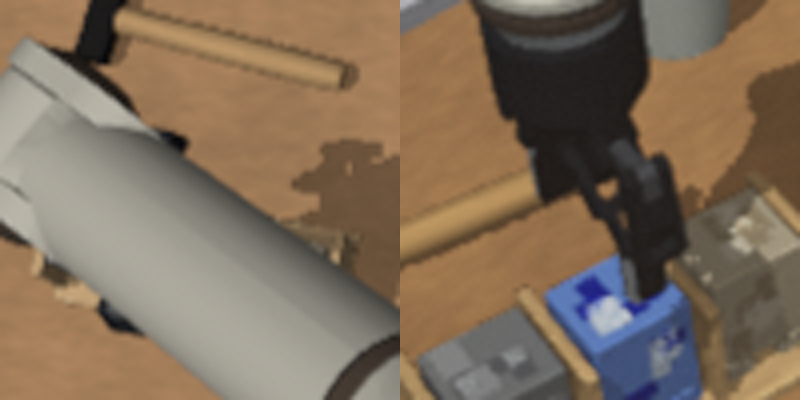

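```bash
python3 - <<'E'
from h import *
print(proj('side',[[.494,.266,.142],[.49,.266,.142],[.494,.266,.129]]))
E
```

```text
[[240.90531528 262.21617455]
 [242.17381776 263.22426882]
 [241.55884591 266.39722779]]
```

Request:
{"fn": "drive_tool", "kwargs": {"motion": [[-0.004, 0.0023, 0.013, -0.1, 0, 0.4], [0, 0, 0.015, -0.1, 0, 0], [0, 0, 0.015, 0, 0, 0], [0, 0, 0, 0, 0, 0]]}}

```text
time_s: 4.62
ee_pos: [0.5429, 0.2513, 0.0869]
tool_rot: [0.003, 0.762, 0.648, 0.004]
force: [-0.2, 0.3, -0.6]
gripper_width: 0.997
```

```bash
python3 - <<'E'
from h import *
from plant import arm
plan(arm.sense(),[.538,.2558,.042],81.2)
E
```

```text
shift tool mm [ 3.6 -6.  44.8] rotvec deg [ 0.5 -0.1 -0.5] n>= 1.1 theta 80.7 pos [0.5429 0.2513 0.0869] q [ 0.11  0.69 -0.8   1.79  0.62  0.92 -1.13] F [-0.2  0.3 -0.6] M [ 0.02  0.06 -0.02] w 0.997 t 4.62
```

Request:
{"fn": "drive_tool", "kwargs": {"motion": [[0.001, -0.002, 0, 0, 0, 0], [0, 0, 0, 0, 0, 0], [0, 0, 0, 0, 0, 0]]}}

```text
time_s: 4.87
ee_pos: [0.5412, 0.2513, 0.0862]
tool_rot: [0.003, 0.763, 0.647, 0.003]
force: [-0.1, -0.1, 0.8]
gripper_width: 0.997
```

Request:
{"fn": "drive_tool", "kwargs": {"motion": [[0, 0, 0, 0, 0, 0]]}}

```text
time_s: 4.95
ee_pos: [0.5414, 0.2514, 0.0866]
tool_rot: [0.003, 0.763, 0.647, 0.003]
force: [0.6, -0.1, 0.5]
gripper_width: 1.002
```

Request:
{"fn": "drive_tool", "kwargs": {"motion": [[0, 0, 0, 0, 0, 0]]}}

```text
time_s: 5.03
ee_pos: [0.5417, 0.2517, 0.0871]
tool_rot: [0.003, 0.763, 0.647, 0.004]
force: [-0.8, 0.4, 0.3]
gripper_width: 1.002
```

Request:
{"fn": "drive_tool", "kwargs": {"motion": [[0.0012, -0.0014, 0, 0.2, 0, -0.2], [0.0012, -0.0014, 0, 0.2, 0, -0.2], [0.0012, -0.0014, 0, 0, 0, 0], [0, 0, 0, 0, 0, 0], [0, 0, 0.01, 0, 0, 0], [0, 0, 0.01, 0, 0, 0], [0, 0, 0, 0, 0, 0]]}}

```text
time_s: 5.62
ee_pos: [0.539, 0.2576, 0.0673]
tool_rot: [0.0, 0.76, 0.65, 0.003]
force: [-0.6, -0.9, -0.9]
gripper_width: 1.001
```

```bash
python3 - <<'E'
from h import *
from plant import arm
plan(arm.sense(),[.538,.2558,.042],81.2)
E
```

```text
shift tool mm [-2.  -0.8 25.3] rotvec deg [ 0.3 -0.2 -0.1] n>= 0.6 theta 81.1 pos [0.539  0.2576 0.0673] q [ 0.08  0.72 -0.79  1.8   0.64  0.89 -1.15] F [-0.6 -0.9 -0.9] M [-0.03  0.03  0.  ] w 1.001 t 5.62
```

Request:
{"fn": "drive_tool", "kwargs": {"motion": [[-0.0012, -0.0005, 0.008, 0.2, 0, 0], [0, 0, 0.008, 0, 0, 0], [0, 0, 0.005, 0, 0, 0], [0, 0, 0, 0, 0, 0], [0, 0, 0, 0, 0, 0]]}}

```text
time_s: 6.03
ee_pos: [0.5369, 0.2556, 0.0415]
tool_rot: [-0.002, 0.76, 0.65, -0.0]
force: [0.8, -0.6, -0.3]
gripper_width: 0.998
```

Request:
{"fn": "drive_tool", "kwargs": {"motion": [[0, 0, 0, 0, 0, 0], [0, 0, 0, 0, 0, 0], [0, 0, 0, 0, 0, 0], [0, 0, 0, 0, 0, 0], [0, 0, 0, 0, 0, 0], [0, 0, 0, 0, 0, 0]], "claw": 1}}

```text
time_s: 6.53
ee_pos: [0.5375, 0.2555, 0.0421]
tool_rot: [-0.001, 0.76, 0.65, 0.0]
force: [0.0, 0.8, -3.1]
gripper_width: 0.644
```

```bash
python3 - <<'E'
from h import *
from plant import arm
plan(arm.sense(),[.538,.2558,.042],81.2)
E
```

```text
shift tool mm [0.4 0.4 0.1] rotvec deg [-0.1 -0.1 -0.1] n>= 0.0 theta 81.1 pos [0.5375 0.2555 0.0421] q [ 0.07  0.76 -0.76  1.81  0.67  0.86 -1.17] F [ 0.   0.8 -3.1] M [-0.03 -0.    0.02] w 0.644 t 6.53
```

Request:
{"fn": "drive_tool", "kwargs": {"motion": [[0, 0, 0, 0, 0, 0], [0, 0, -0.006, 0, 0, 0], [0, 0, -0.01, 0, 0, 0], [0, 0, -0.012, 0, 0, 0], [0, 0, -0.012, 0, 0, 0], [0, 0, 0, 0, 0, 0]]}}

```text
time_s: 7.03
ee_pos: [0.5363, 0.2551, 0.0854]
tool_rot: [-0.002, 0.76, 0.65, -0.001]
force: [-0.3, 0.9, -2.5]
gripper_width: 0.648
```

```bash
python3 - <<'E'
from h import *
from plant import arm
plan(arm.sense(),[.538,.2558,.165],81.2)
E
```

```text
shift tool mm [  1.    1.3 -79.6] rotvec deg [-0.2 -0.1 -0.1] n>= 1.9 theta 81.1 pos [0.5363 0.2551 0.0854] q [ 0.1   0.7  -0.81  1.79  0.62  0.92 -1.13] F [-0.3  0.9 -2.5] M [ 0.03 -0.07 -0.03] w 0.648 t 7.03
```

Request:
{"fn": "drive_tool", "kwargs": {"motion": [[0, 0, -0.015, 0, 0, 0], [0, 0, -0.02, 0, 0, 0], [0, 0, -0.02, 0, 0, 0], [0, 0, -0.015, 0, 0, 0], [-0.015, 0, 0, 0, 0, 0], [-0.03, 0, 0, 0, 0, 0], [-0.035, 0, 0, 0, 0, 0], [-0.035, 0, 0, 0, 0, 0], [-0.035, 0, 0, 0, 0, 0], [-0.035, 0, 0, 0, 0, 0], [-0.02, 0, 0, 0, 0, 0], [0, 0, 0, 0, 0, 0]]}}

```text
time_s: 8.03
ee_pos: [0.5053, 0.0505, 0.1722]
tool_rot: [0.001, 0.756, 0.654, 0.005]
force: [0.4, -0.7, -3.0]
gripper_width: 0.651
```

Request:
{"fn": "drive_tool", "kwargs": {"motion": [[0, 0, 0.005, 0, 0, 3], [0, 0, 0.008, 0, 0, 6], [0, 0, 0.008, 0, 0, 6], [0, 0, 0.008, 0, 0, 6], [0, 0, 0.008, 0, 0, 6], [0, 0, 0.008, 0, 0, 6], [0, 0, 0.005, 0, 0, 5], [0, 0, 0, 0, 0, 2], [0, 0, 0, 0, 0, 0]]}}

```text
time_s: 8.78
ee_pos: [0.5087, 0.0525, 0.1299]
tool_rot: [0.002, 0.941, 0.339, 0.01]
force: [0.1, -0.0, -2.4]
gripper_width: 0.651
```

```bash
python3 - <<'E'
from h import *
from plant import arm
plan(arm.sense(),[.50,.03,.033],36.2)
E
```

```text
shift tool mm [-22.8  10.8  96.6] rotvec deg [ 0.5 -1.   3.4] n>= 2.4 theta 39.6 pos [0.5087 0.0525 0.1299] q [ 0.45  0.44 -0.73  1.99  0.4   0.83 -1.39] F [ 0.1 -0.  -2.4] M [-0.01  0.01  0.02] w 0.651 t 8.78
```

Request:
{"fn": "drive_tool", "kwargs": {"motion": [[0, 0, 0.015, 0.1, -0.2, 1], [0, 0, 0.02, 0.1, -0.3, 1], [0, 0, 0.02, 0.1, -0.2, 0.5], [0, 0, 0.015, 0, 0, 0], [0, 0, 0, 0, 0, 0]]}}

```text
time_s: 9.2
ee_pos: [0.5144, 0.0567, 0.0637]
tool_rot: [0.002, 0.947, 0.322, 0.008]
force: [-0.0, 0.1, -2.6]
gripper_width: 0.65
```

```bash
python3 - <<'E'
from h import *
from plant import arm
plan(arm.sense(),[.50,.03,.032],36.2)
E
```

```text
shift tool mm [-28.1  12.   31.4] rotvec deg [ 0.5 -0.8  1.4] n>= 1.1 theta 37.6 pos [0.5144 0.0567 0.0637] q [ 0.36  0.55 -0.65  2.01  0.51  0.72 -1.51] F [-0.   0.1 -2.6] M [0.01 0.01 0.01] w 0.65 t 9.2
```

Request:
{"fn": "drive_tool", "kwargs": {"motion": [[0, 0, 0.006, 0.4, -0.6, 0.8], [0, 0, 0.006, 0.2, -0.3, 0], [0, 0, 0.006, 0, 0, 0], [0, 0, 0, 0, 0, 0], [0, 0, 0, 0, 0, 0]]}}

```text
time_s: 9.62
ee_pos: [0.5173, 0.0586, 0.0477]
tool_rot: [-0.0, 0.948, 0.317, 0.001]
force: [0.1, -0.1, -3.0]
gripper_width: 0.647
```

```bash
python3 - <<'E'
from h import *
from plant import arm
plan(arm.sense(),[.50,.03,.032],36.2)
E
```

```text
shift tool mm [-31.   12.5  15.7] rotvec deg [-0.  -0.1  0.7] n>= 0.9 theta 36.9 pos [0.5173 0.0586 0.0477] q [ 0.34  0.59 -0.63  2.    0.52  0.71 -1.54] F [ 0.1 -0.1 -3. ] M [ 0.03 -0.03 -0.04] w 0.647 t 9.62
```

Request:
{"fn": "drive_tool", "kwargs": {"motion": [[-0.001, 0, 0.005, 0, 0, 0.4], [0, 0, 0.004, 0, 0, 0], [0, 0, 0.002, 0, 0, 0], [0, 0, 0.001, 0, 0, 0], [0, 0, 0.001, 0, 0, 0]]}}

```text
time_s: 10.03
ee_pos: [0.5174, 0.0577, 0.0348]
tool_rot: [0.0, 0.95, 0.313, 0.002]
force: [0.4, -0.2, -2.2]
gripper_width: 0.65
```

Request:
{"fn": "drive_tool", "kwargs": {"motion": [[0, 0, 0.001, 0, 0, 0], [0, 0, 0.001, 0, 0, 0]]}}

```text
time_s: 10.2
ee_pos: [0.5174, 0.0577, 0.0327]
tool_rot: [0.0, 0.95, 0.313, 0.002]
force: [-0.2, -0.1, -2.2]
gripper_width: 0.649
```

```bash
python3 - <<'E'
from h import *
from plant import arm
plan(arm.sense(),[.50,.03,.032],36.2)
E
```

```text
shift tool mm [-30.5  11.9   0.6] rotvec deg [ 0.1 -0.2  0.3] n>= 0.8 theta 36.5 pos [0.5174 0.0577 0.0327] q [ 0.32  0.61 -0.6   2.    0.54  0.68 -1.56] F [-0.2 -0.1 -2.2] M [0.   0.03 0.01] w 0.649 t 10.2
```

Request:
{"fn": "drive_tool", "kwargs": {"motion": [[0, 0, 0.0008, 0, 0, 0], [0, 0, 0.0008, 0, 0, 0], [0, 0, 0, 0, 0, 0]]}}

```text
time_s: 10.45
ee_pos: [0.5176, 0.0578, 0.0322]
tool_rot: [0.001, 0.95, 0.313, 0.002]
force: [-0.4, 0.5, -2.6]
gripper_width: 0.649
```

Request:
{"fn": "drive_tool", "kwargs": {"motion": [[0, 0, 0.001, 0, 0, 0], [0, 0, 0.001, 0, 0, 0], [0, 0, 0, 0, 0, 0]]}}

```text
time_s: 10.7
ee_pos: [0.518, 0.058, 0.0323]
tool_rot: [0.002, 0.95, 0.313, 0.002]
force: [0.4, -0.7, -2.6]
gripper_width: 0.648
```

Request:
{"fn": "drive_tool", "kwargs": {"motion": [[0, 0, 0.001, 0, 0, 0], [0, 0, 0, 0, 0, 0]]}}

```text
time_s: 10.87
ee_pos: [0.5185, 0.0581, 0.032]
tool_rot: [0.002, 0.95, 0.313, 0.002]
force: [0.7, 0.6, -2.3]
gripper_width: 0.651
```

Request:
{"fn": "drive_tool", "kwargs": {"motion": [[0, 0, 0.002, 0, 0, 0], [0, 0, 0.002, 0, 0, 0]]}}

```text
time_s: 11.03
ee_pos: [0.5187, 0.0581, 0.0319]
tool_rot: [0.004, 0.95, 0.313, 0.002]
force: [-11.2, -2.6, 32.6]
gripper_width: 0.649
```

Request:
{"fn": "drive_tool", "kwargs": {"motion": [[0, 0, 0.002, 0, 0, 0], [0, 0, 0.002, 0, 0, 0]]}}

```text
time_s: 11.2
ee_pos: [0.5187, 0.0582, 0.032]
tool_rot: [0.005, 0.95, 0.313, 0.001]
force: [-9.6, -2.9, 26.0]
gripper_width: 0.648
```

Request:
{"fn": "drive_tool", "kwargs": {"motion": [[0, 0, -0.0005, 0, 0, 0]]}}

```text
time_s: 11.28
ee_pos: [0.5188, 0.0584, 0.0332]
tool_rot: [0.006, 0.95, 0.314, 0.002]
force: [0.4, 0.4, -2.8]
gripper_width: 0.651
```

Request:
{"fn": "drive_tool", "kwargs": {"motion": [[0, 0, 0, 0, 0, 0], [0, 0, 0, 0, 0, 0], [0, 0, 0, 0, 0, 0], [0, 0, 0, 0, 0, 0]], "claw": -1}}

```text
time_s: 11.62
ee_pos: [0.5204, 0.0587, 0.0333]
tool_rot: [0.006, 0.95, 0.314, 0.003]
force: [-0.2, 0.4, 0.4]
gripper_width: 1.001
```

```bash
python3 - <<'E'
from h import *
from plant import arm
plan(arm.sense(),[.518,.058,.16],36.2)
E
```

```text
shift tool mm [  -2.     0.8 -126.7] rotvec deg [ 0.7 -0.1  0.4] n>= 3.0 theta 36.6 pos [0.5204 0.0587 0.0333] q [ 0.31  0.61 -0.6   2.    0.55  0.68 -1.58] F [-0.2  0.4  0.4] M [ 0.02  0.04 -0.03] w 1.001 t 11.62
```

Request:
{"fn": "drive_tool", "kwargs": {"motion": [[0, 0, -0.015, 0.2, 0, 0], [0, 0, -0.025, 0.2, 0, 0], [0, 0, -0.03, 0.2, 0, 0], [0, 0, -0.03, 0, 0, 0], [0, 0, -0.025, 0, 0, 0], [0, 0, 0, 0, 0, 0]]}}

```text
time_s: 12.12
ee_pos: [0.5176, 0.0594, 0.1591]
tool_rot: [-0.002, 0.949, 0.314, -0.002]
force: [0.7, -0.1, 0.5]
gripper_width: 1.0
```

Request:
{"fn": "drive_tool", "kwargs": {"motion": [[0, 0, 0, 0, 0, -6], [0, 0, 0, 0, 0, -7.1], [0, 0, 0, 0, 0, -7.1], [0, 0, 0, 0, 0, -7.1], [0, 0, 0, 0, 0, -7.1], [0, 0, 0, 0, 0, -7.1], [0, 0, 0, 0, 0, -7.1], [0, 0, 0, 0, 0, -7.1], [0, 0, 0, 0, 0, -7.1], [0, 0, 0, 0, 0, -7.1], [0, 0, 0, 0, 0, -7.1], [0, 0, 0, 0, 0, -6]]}}

```text
time_s: 13.12
ee_pos: [0.518, 0.0576, 0.1547]
tool_rot: [-0.003, 0.494, 0.869, 0.0]
force: [-0.1, 0.1, -0.7]
gripper_width: 0.999
```

```bash
python3 - <<'E'
from h import *
from plant import arm,eyes
plan(arm.sense(),[.518,.058,.12],126.4)
for n in('top','side'): cv2.imwrite(f'pics/{n}1.png',eyes.camera(n)['img'])
E
```

```text
shift tool mm [ 0.2  0.3 34.7] rotvec deg [-0.1 -0.3 -5.6] n>= 0.8 theta 120.8 pos [0.518  0.0576 0.1547] q [ 0.67  0.57 -1.07  1.93  0.59  1.01 -0.13] F [-0.1  0.1 -0.7] M [ 0.03  0.04 -0.08] w 0.999 t 13.12
```

View pics/side1.png

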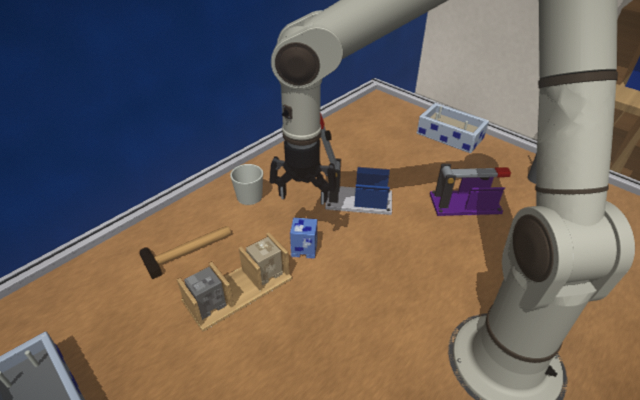

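View pics/top1.png

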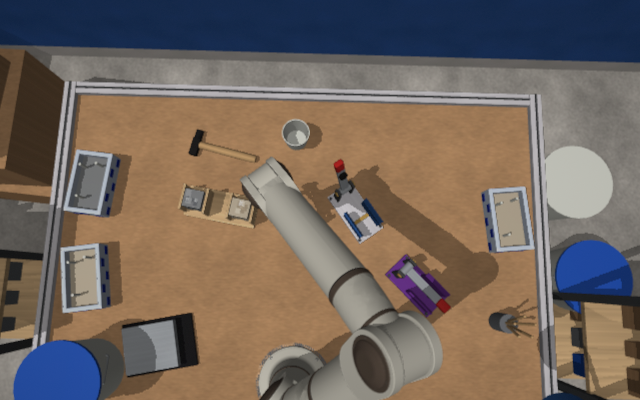

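The casting stands upright on the bare table at side (304,238), with the gripper above it. The other castings, the pail and the mallet haven't moved. I'll refine its pose from the side view, since the arm hides it from the top camera.

```bash
python3 - <<'E'
from h import *
ims={'side':cv2.imread('pics/side1.png')}
x,y=.028,.03
V=[((a*x,b*y,0),(a*x,b*y,.084)) for a in(-1,1) for b in(-1,1)]
R=lambda z:[((-x,-y,z),(x,-y,z)),((x,-y,z),(x,y,z)),((x,y,z),(-x,y,z)),((-x,y,z),(-x,-y,z))]
p0=[.518,.058,np.radians(-53.5)]
print(edgefit(ims,p0,{'side':R(.084)+V},(.008,.008,.1)))
k=edgefit(ims,p0,{'side':R(.084)},(.006,.006,.08));print(k)
im=cropk(ims['side'],270,200,70,70,7);B=[box(-x,x,-y,y,0,.084)]
draw(im,'side',p0,B,7,270,200,(0,0,255));draw(im,'side',k[0],B,7,270,200);cv2.imwrite('pics/t1.png',im)
E
```

```text
(array([ 0.51764107,  0.05981696, -0.87408033]), np.float64(-41.902931213378906))
(array([ 0.51688666,  0.0596705 , -0.92240398]), np.float32(-23.156372))
```

View pics/t1.png

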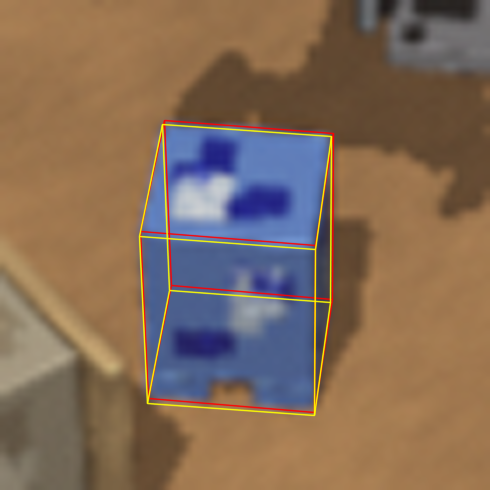

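Request:
{"fn": "drive_tool", "kwargs": {"motion": [[0, 0, 0.005, 0, -0.2, -3], [0, 0, 0.01, 0, 0, -2], [0, 0, 0.01, 0, 0, -0.6], [0, 0, 0, 0, 0, 0], [0, 0, 0, 0, 0, 0]]}}

```text
time_s: 13.63
ee_pos: [0.5172, 0.0574, 0.1256]
tool_rot: [-0.003, 0.458, 0.889, -0.0]
force: [0.4, 0.2, -0.4]
gripper_width: 0.995
```

```bash
python3 - <<'E'
from h import *
from plant import arm
plan(arm.sense(),[.5177,.059,.036],126.6)
E
```

```text
shift tool mm [ 0.5  1.6 89.6] rotvec deg [-0.2 -0.3 -1.1] n>= 2.1 theta 125.5 pos [0.5172 0.0574 0.1256] q [ 0.65  0.62 -1.05  1.95  0.65  0.97 -0.1 ] F [ 0.4  0.2 -0.4] M [-0.01  0.02 -0.03] w 0.995 t 13.63
```

Request:
{"fn": "drive_tool", "kwargs": {"motion": [[0.0003, 0.001, 0.012, -0.1, -0.2, -0.9], [0, 0, 0.015, 0, 0, 0], [0, 0, 0.015, 0, 0, 0], [0, 0, 0.012, 0, 0, 0], [0, 0, 0, 0, 0, 0]]}}

```text
time_s: 14.05
ee_pos: [0.5183, 0.0583, 0.0684]
tool_rot: [-0.001, 0.454, 0.891, -0.0]
force: [0.3, -0.1, -0.7]
gripper_width: 1.0
```

```bash
python3 - <<'E'
from h import *
from plant import arm
plan(arm.sense(),[.5177,.059,.036],126.6)
E
```

```text
shift tool mm [ 0.9 -0.  32.4] rotvec deg [-0.1 -0.  -0.6] n>= 0.8 theta 126.0 pos [0.5183 0.0583 0.0684] q [ 0.58  0.69 -0.96  1.98  0.75  0.88 -0.17] F [ 0.3 -0.1 -0.7] M [-0.04  0.04 -0.03] w 1.0 t 14.05
```

Request:
{"fn": "drive_tool", "kwargs": {"motion": [[0.0005, 0, 0.01, 0, 0, -0.5], [0, 0, 0.01, 0, 0, 0], [0, 0, 0.008, 0, 0, 0], [0, 0, 0.002, 0, 0, 0], [0, 0, 0, 0, 0, 0]]}}

```text
time_s: 14.47
ee_pos: [0.5181, 0.0591, 0.0353]
tool_rot: [-0.001, 0.45, 0.893, -0.0]
force: [0.8, -0.7, -0.1]
gripper_width: 1.002
```

Request:
{"fn": "drive_tool", "kwargs": {"motion": [[0, 0, 0, 0, 0, 0], [0, 0, 0, 0, 0, 0], [0, 0, 0, 0, 0, 0], [0, 0, 0, 0, 0, 0], [0, 0, 0, 0, 0, 0], [0, 0, 0, 0, 0, 0]], "claw": 1}}

```text
time_s: 14.97
ee_pos: [0.5185, 0.0589, 0.0361]
tool_rot: [-0.0, 0.451, 0.893, -0.0]
force: [-0.4, -0.3, -2.7]
gripper_width: 0.692
```

```bash
python3 - <<'E'
from h import *
from plant import arm
plan(arm.sense(),[.5177,.059,.036],126.6)
E
```

```text
shift tool mm [ 0.5 -0.5  0.1] rotvec deg [-0.  -0.  -0.2] n>= 0.0 theta 126.4 pos [0.5185 0.0589 0.0361] q [ 0.54  0.74 -0.91  1.99  0.81  0.83 -0.2 ] F [-0.4 -0.3 -2.7] M [-0.03 -0.02  0.07] w 0.692 t 14.97
```

Request:
{"fn": "drive_tool", "kwargs": {"motion": [[0, 0, -0.01, 0, 0, 0], [0, 0, -0.025, 0, 0, 0], [0, 0, -0.03, 0, 0, 0], [0, 0, -0.03, 0, 0, 0], [0, 0, -0.03, 0, 0, 0], [-0.01, -0.015, -0.005, 0, 0, 0], [-0.0173, -0.0268, 0, 0, 0, 0], [-0.0173, -0.0268, 0, 0, 0, 0], [-0.0173, -0.0268, 0, 0, 0, 0], [-0.0173, -0.0268, 0, 0, 0, 0], [-0.01, -0.015, 0, 0, 0, 0], [0, 0, 0, 0, 0, 0]]}}

```text
time_s: 15.97
ee_pos: [0.458, -0.0961, 0.1786]
tool_rot: [0.0, 0.445, 0.896, -0.001]
force: [0.8, 0.1, -2.9]
gripper_width: 0.695
```

```bash
python3 - <<'E'
from h import *
from plant import arm
plan(arm.sense(),list(W(CR,[.003,0,.15])[0]),126.2)
E
```

```text
shift tool mm [-114.4  -21.9   28.8] rotvec deg [-0.1  0.1  1. ] n>= 2.9 theta 127.2 pos [ 0.458  -0.0961  0.1786] q [ 1.14  0.48 -1.21  2.03  0.54  1.    0.31] F [ 0.8  0.1 -2.9] M [-0.   -0.01  0.01] w 0.695 t 15.97
```

Request:
{"fn": "drive_tool", "kwargs": {"motion": [[-0.012, -0.002, 0.002, 0, 0, 0.3], [-0.02, -0.004, 0.005, 0, 0, 0.3], [-0.025, -0.005, 0.005, 0, 0, 0.3], [-0.02, -0.004, 0.005, 0, 0, 0], [-0.015, -0.003, 0.003, 0, 0, 0], [-0.006, -0.001, 0, 0, 0, 0], [0, 0, 0, 0, 0, 0], [0, 0, 0, 0, 0, 0]]}}

```text
time_s: 16.63
ee_pos: [0.5082, -0.1944, 0.1573]
tool_rot: [0.002, 0.452, 0.892, -0.002]
force: [-0.6, 0.3, -3.1]
gripper_width: 0.697
```

```bash
python3 - <<'E'
from h import *
from plant import arm
plan(arm.sense(),list(W(CR,[.003,0,.15])[0]),126.2)
E
```

```text
shift tool mm [-5.8 -2.4  7.4] rotvec deg [-0.1  0.3  0. ] n>= 0.2 theta 126.2 pos [ 0.5082 -0.1944  0.1573] q [ 1.13  0.62 -1.09  1.87  0.64  1.05  0.41] F [-0.6  0.3 -3.1] M [ 0.07 -0.01 -0.04] w 0.697 t 16.63
```

Request:
{"fn": "drive_tool", "kwargs": {"motion": [[-0.003, -0.0012, 0.003, 0, 0.2, 0], [-0.0015, -0.0006, 0.003, 0, 0.1, 0], [0, 0, 0, 0, 0, 0], [0, 0, 0, 0, 0, 0]]}}

```text
time_s: 16.97
ee_pos: [0.5097, -0.1958, 0.151]
tool_rot: [-0.001, 0.45, 0.893, 0.0]
force: [0.3, 0.1, -3.1]
gripper_width: 0.693
```

```bash
python3 - <<'E'
from h import *
from plant import arm,eyes
s=arm.sense();plan(s,list(W(CR,[.003,0,.12])[0]),126.2)
a=cropk(eyes.camera('top')['img'],310,150,100,100,4);b=cropk(eyes.camera('side')['img'],310,100,100,100,4)
P=[s['ee_pos'][0],s['ee_pos'][1],np.radians(th(s['tool_rot'])-180)]
z0=s['ee_pos'][2]-.0355
draw(a,'top',P,[box(-.028,.028,-.03,.03,z0,z0+.084)],4,310,150,(0,0,255));draw(b,'side',P,[box(-.028,.028,-.03,.03,z0,z0+.084)],4,310,100,(0,0,255))
draw(b,'side',CR,CRAD,4,310,100)
cv2.imwrite('pics/c1.png',np.hstack([a,b]))
E
```

```text
shift tool mm [-3.9 -2.8 31. ] rotvec deg [-0.1 -0.1  0.4] n>= 0.8 theta 126.6 pos [ 0.5097 -0.1958  0.151 ] q [ 1.13  0.63 -1.08  1.87  0.65  1.04  0.41] F [ 0.3  0.1 -3.1] M [-0.01 -0.02 -0.  ] w 0.693 t 16.97
```

View pics/c1.png

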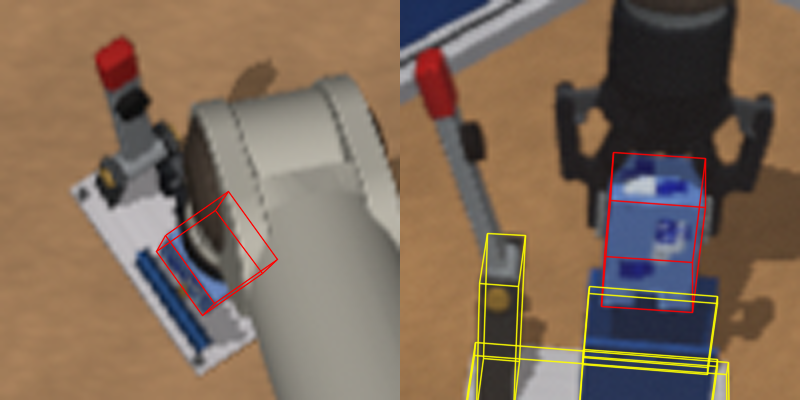

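Request:
{"fn": "drive_tool", "kwargs": {"motion": [[-0.002, -0.0015, 0.005, 0, 0, 0.2], [-0.001, -0.0007, 0.008, 0, 0, 0.1], [0, 0, 0.005, 0, 0, 0], [0, 0, 0, 0, 0, 0], [0, 0, 0, 0, 0, 0]]}}

```text
time_s: 17.48
ee_pos: [0.5092, -0.1998, 0.1314]
tool_rot: [-0.001, 0.452, 0.892, -0.0]
force: [0.4, -1.1, -2.4]
gripper_width: 0.696
```

```bash
cat > st.py <<'E'
from h import *
from plant import arm
s=arm.sense();d=s['ee_pos'][:2]-CR[:2];c,sn=np.cos(CR[2]),np.sin(CR[2])
print('cradle x,y mm',np.round([1e3*(d[0]*c+d[1]*sn),1e3*(-d[0]*sn+d[1]*c)],1),'z',np.round(s['ee_pos'][2]*1e3,1))
f=s['force'];print('F cradle',np.round([f[0]*c+f[1]*sn,-f[0]*sn+f[1]*c,f[2]],1))
plan(s,list(W(CR,[.003,0,.12])[0]),126.2)
E
python3 st.py
```

```text
cradle x,y mm [3.  0.9] z 131.4
F cradle [-0.4 -1.1 -2.4]
shift tool mm [-0.9 -0.  11.4] rotvec deg [-0.1 -0.1  0.1] n>= 0.3 theta 126.3 pos [ 0.5092 -0.1998  0.1314] q [ 1.11  0.66 -1.05  1.88  0.68  1.01  0.39] F [ 0.4 -1.1 -2.4] M [ 0.02 -0.04 -0.02] w 0.696 t 17.48
```

Aligned. Lowering into the channel in small stages.

Request:
{"fn": "drive_tool", "kwargs": {"motion": [[-0.0005, 0, 0.007, 0, 0, 0], [0, 0, 0.007, 0, 0, 0], [0, 0, 0.006, 0, 0, 0], [0, 0, 0, 0, 0, 0]]}}

```text
time_s: 17.82
ee_pos: [0.5094, -0.2004, 0.1093]
tool_rot: [-0.001, 0.452, 0.892, -0.0]
force: [-0.6, 0.1, -2.8]
gripper_width: 0.695
```

```bash
python3 st.py
```

```text
cradle x,y mm [2.8 0.3] z 109.3
F cradle [-0.4  0.5 -2.8]
shift tool mm [ -0.3   0.1 -10.7] rotvec deg [-0.1 -0.1  0. ] n>= 0.3 theta 126.2 pos [ 0.5094 -0.2004  0.1093] q [ 1.09  0.69 -1.02  1.89  0.71  0.98  0.37] F [-0.6  0.1 -2.8] M [-0.04 -0.01  0.07] w 0.695 t 17.82
```

Request:
{"fn": "drive_tool", "kwargs": {"motion": [[0, 0, 0.008, 0, 0, 0], [0, 0, 0.008, 0, 0, 0], [0, 0, 0.008, 0, 0, 0], [0, 0, 0.008, 0, 0, 0], [0, 0, 0, 0, 0, 0]]}}

```text
time_s: 18.23
ee_pos: [0.5092, -0.2002, 0.0734]
tool_rot: [-0.001, 0.452, 0.892, -0.0]
force: [-0.7, 0.8, -2.5]
gripper_width: 0.697
```

```bash
python3 st.py
```

```text
cradle x,y mm [2.7 0.6] z 73.4
F cradle [-0.1  1.  -2.5]
shift tool mm [ -0.5   0.2 -46.6] rotvec deg [-0.1 -0.1  0. ] n>= 1.1 theta 126.2 pos [ 0.5092 -0.2002  0.0734] q [ 1.06  0.73 -0.97  1.91  0.76  0.93  0.33] F [-0.7  0.8 -2.5] M [ 0.08  0.02 -0.01] w 0.697 t 18.23
```

Request:
{"fn": "drive_tool", "kwargs": {"motion": [[0, 0, 0.005, 0, 0, 0], [0, 0, 0.005, 0, 0, 0], [0, 0, 0.001, 0, 0, 0], [0, 0, 0, 0, 0, 0]]}}

```text
time_s: 18.57
ee_pos: [0.5091, -0.1998, 0.0606]
tool_rot: [-0.002, 0.452, 0.892, -0.0]
force: [-0.6, 0.2, -2.0]
gripper_width: 0.695
```

Request:
{"fn": "drive_tool", "kwargs": {"motion": [[0, 0, 0.002, 0, 0, 0], [0, 0, 0.002, 0, 0, 0]]}}

```text
time_s: 18.73
ee_pos: [0.5096, -0.1999, 0.0568]
tool_rot: [-0.001, 0.452, 0.892, -0.0]
force: [0.1, 0.5, -3.5]
gripper_width: 0.695
```

```bash
python3 st.py
```

```text
cradle x,y mm [3.3 0.6] z 56.8
F cradle [ 0.4  0.3 -3.5]
shift tool mm [ -0.4  -0.3 -63.2] rotvec deg [-0.1 -0.1  0.1] n>= 1.5 theta 126.3 pos [ 0.5096 -0.1999  0.0568] q [ 1.04  0.75 -0.95  1.92  0.79  0.9   0.32] F [ 0.1  0.5 -3.5] M [0.04 0.11 0.01] w 0.695 t 18.73
```

Request:
{"fn": "drive_tool", "kwargs": {"motion": [[0, 0, 0.0015, 0, 0, 0], [0, 0, 0.0015, 0, 0, 0]]}}

```text
time_s: 18.9
ee_pos: [0.5099, -0.2001, 0.0539]
tool_rot: [-0.001, 0.452, 0.892, -0.0]
force: [0.3, 0.2, -2.5]
gripper_width: 0.699
```

```bash
python3 st.py
```

```text
cradle x,y mm [3.4 0.2] z 53.9
F cradle [ 0.3 -0.1 -2.5]
shift tool mm [ -0.1  -0.5 -66.1] rotvec deg [-0.  -0.1  0.1] n>= 1.6 theta 126.3 pos [ 0.5099 -0.2001  0.0539] q [ 1.04  0.76 -0.95  1.92  0.79  0.9   0.31] F [ 0.3  0.2 -2.5] M [-0.03  0.01  0.01] w 0.699 t 18.9
```

The casting is already about 3.5 mm below the ride height with no contact force, so the groove is going over the key. Continuing down to the floor.

Request:
{"fn": "drive_tool", "kwargs": {"motion": [[0, 0, 0.0015, 0, 0, 0], [0, 0, 0.0015, 0, 0, 0], [0, 0, 0, 0, 0, 0]]}}

```text
time_s: 19.15
ee_pos: [0.51, -0.2003, 0.0506]
tool_rot: [-0.001, 0.452, 0.892, -0.0]
force: [-0.8, -0.2, -3.5]
gripper_width: 0.696
```

Request:
{"fn": "drive_tool", "kwargs": {"motion": [[0, 0, 0.0015, 0, 0, 0], [0, 0, 0.001, 0, 0, 0]]}}

```text
time_s: 19.32
ee_pos: [0.5101, -0.2003, 0.0481]
tool_rot: [-0.0, 0.452, 0.892, -0.0]
force: [-0.9, 0.2, -3.2]
gripper_width: 0.695
```

```bash
python3 st.py
```

```text
cradle x,y mm [ 3.4 -0.1] z 48.1
F cradle [-0.5  0.7 -3.2]
shift tool mm [  0.1  -0.5 -71.9] rotvec deg [-0. -0.  0.] n>= 1.7 theta 126.2 pos [ 0.5101 -0.2003  0.0481] q [ 1.03  0.77 -0.94  1.92  0.8   0.89  0.31] F [-0.9  0.2 -3.2] M [0.04 0.01 0.01] w 0.695 t 19.32
```

Request:
{"fn": "drive_tool", "kwargs": {"motion": [[0, 0, 0.001, 0, 0, 0], [0, 0, 0.001, 0, 0, 0]]}}

```text
time_s: 19.48
ee_pos: [0.5103, -0.2003, 0.0476]
tool_rot: [-0.0, 0.452, 0.892, -0.001]
force: [-6.3, 1.5, 14.6]
gripper_width: 0.694
```

Request:
{"fn": "drive_tool", "kwargs": {"motion": [[0, 0, 0.001, 0, 0, 0], [0, 0, 0.001, 0, 0, 0]]}}

```text
time_s: 19.65
ee_pos: [0.5103, -0.2003, 0.0476]
tool_rot: [-0.0, 0.452, 0.892, -0.002]
force: [-4.0, -0.1, 8.1]
gripper_width: 0.7
```

Firm contact at TCP z = 0.0476. That is floor level, since riding on the key would be about 0.0575. I'll check it in the side view before letting go.

```bash
python3 - <<'E'
from h import *
from plant import arm,eyes
s=arm.sense();b0=eyes.camera('side')['img']
P=[s['ee_pos'][0],s['ee_pos'][1],np.radians(th(s['tool_rot'])-180)]
b=cropk(b0,320,110,90,90,6);c=b.copy()
draw(b,'side',P,[box(-.028,.028,-.03,.03,.012,.096)],6,320,110,(0,0,255))
draw(b,'side',P,[box(-.028,.028,-.03,.03,.096,.106)],6,320,110,(0,255,0))
cv2.imwrite('pics/s1.png',b)
E
```

```text
(no output)
```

View pics/s1.png

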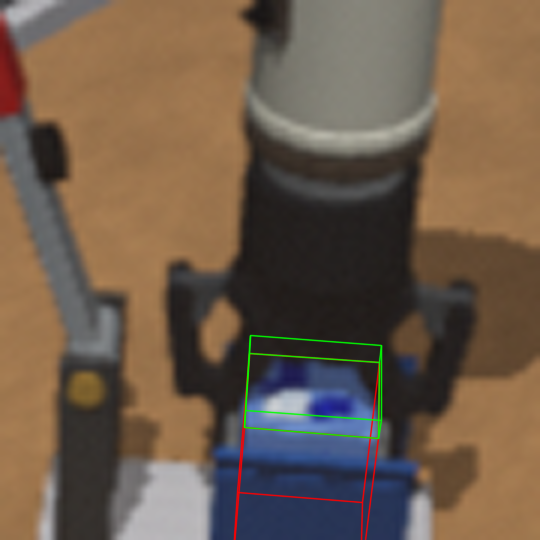

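The casting top matches the seated outline (front edge at crop row ~430). Releasing and rising.

Request:
{"fn": "drive_tool", "kwargs": {"motion": [[0, 0, -0.0003, 0, 0, 0], [0, 0, 0, 0, 0, 0], [0, 0, 0, 0, 0, 0], [0, 0, 0, 0, 0, 0], [0, 0, 0, 0, 0, 0]], "claw": -1}}

```text
time_s: 20.12
ee_pos: [0.5123, -0.2005, 0.0495]
tool_rot: [0.002, 0.452, 0.892, -0.002]
force: [0.2, -0.2, 0.3]
gripper_width: 0.999
```

Request:
{"fn": "drive_tool", "kwargs": {"motion": [[0, 0, -0.006, 0, 0, 0], [0, 0, -0.012, 0, 0, 0], [0, 0, -0.02, 0, 0, 0], [0, 0, -0.02, 0, 0, 0], [0, 0, -0.02, 0, 0, 0], [0, 0, -0.02, 0, 0, 0], [0, 0, 0, 0, 0, 0]]}}

```text
time_s: 20.7
ee_pos: [0.5119, -0.1983, 0.1549]
tool_rot: [0.0, 0.451, 0.893, -0.001]
force: [0.8, 0.4, 0.4]
gripper_width: 0.997
```

```bash
python3 st.py; python3 - <<'E'
from h import *
from plant import eyes,spotter
b=eyes.camera('side')['img'];a=eyes.camera('top')['img']
print([(n,d['at'],d['conf']) for n in('side','top') for d in spotter.landmark_of(n,'clamp_grip')])
cv2.imwrite('pics/a1.png',np.hstack([cropk(b,300,90,130,130,3),cropk(a,300,130,130,130,3)]))
E
```

```text
cradle x,y mm [6.  0.5] z 154.9
F cradle [ 0.9 -0.2  0.4]
shift tool mm [-0.4 -3.  34.9] rotvec deg [-0.1  0.1  0.2] n>= 0.8 theta 126.4 pos [ 0.5119 -0.1983  0.1549] q [ 1.13  0.63 -1.08  1.86  0.65  1.05  0.42] F [0.8 0.4 0.4] M [-0.01 -0.05 -0.  ] w 0.997 t 20.7
[('side', [501.1, 173.2], 0.65), ('side', [316.0, 120.6], 0.64), ('top', [338.2, 169.1], 0.68)]
```

View pics/a1.png

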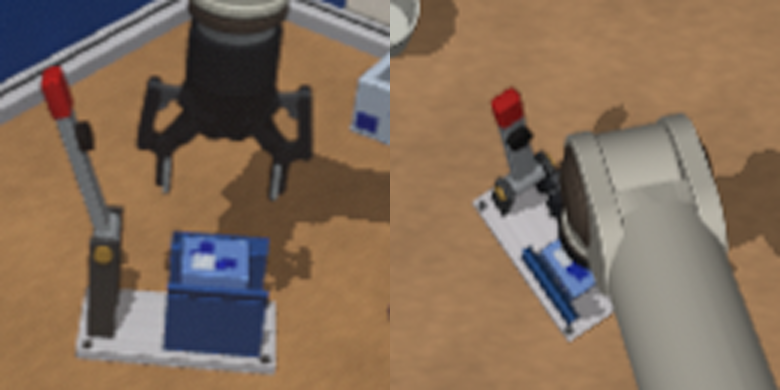

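The casting sits square in the channel, with the clamp arm leaning back clear of it. Before pushing I'll estimate the clamp angle from the grip.

```bash
python3 - <<'E'
from h import *
for a in(1.6,1.65,1.7,1.75,1.8,1.85,1.9):
    X=W(CR,[.104-.15*np.cos(a),0,.112+.15*np.sin(a)])[0];print(a,X.round(3),proj('side',X)[0].round(1),proj('top',X)[0].round(1))
E
```

```text
1.6 [ 0.595 -0.138  0.262] [335.1 119.6] [346.9 177.1]
1.65 [ 0.601 -0.134  0.262] [332.2 119.5] [345.4 175. ]
1.7 [ 0.607 -0.129  0.261] [329.2 119.6] [343.8 172.9]
1.75 [ 0.613 -0.125  0.26 ] [326.2 119.8] [342.2 170.8]
1.8 [ 0.619 -0.121  0.258] [323.3 120.1] [340.7 168.8]
1.85 [ 0.625 -0.116  0.256] [320.4 120.6] [339.1 166.9]
1.9 [ 0.63  -0.112  0.254] [317.6 121.1] [337.6 165. ]
```

Request:
{"fn": "drive_tool", "kwargs": {"motion": [[0, 0, -0.02, 0, 0, 0], [0, 0, -0.035, 0, 0, 0], [0, 0, -0.035, 0, 0, 0], [0, 0, -0.035, 0, 0, 0], [0, 0, -0.03, 0, 0, 0], [0, 0, 0, 0, 0, 0]], "claw": 1}}

```text
time_s: 21.4
ee_pos: [0.504, -0.1972, 0.3016]
tool_rot: [-0.013, 0.45, 0.893, -0.001]
force: [-0.1, -0.1, 0.1]
gripper_width: 0.144
```

```bash
python3 st.py
```

```text
cradle x,y mm [0.3 6. ] z 301.6
F cradle [-0.1 -0.   0.1]
shift tool mm [-10.2   5.1 181.4] rotvec deg [-0.8 -1.3  0.3] n>= 4.4 theta 126.5 pos [ 0.504  -0.1972  0.3016] q [ 1.24  0.49 -1.23  1.7   0.46  1.32  0.56] F [-0.1 -0.1  0.1] M [-0.02 -0.03  0.03] w 0.144 t 21.4
```

Request:
{"fn": "drive_tool", "kwargs": {"motion": [[-0.001, 0, -0.02, -0.3, -0.4, 0], [-0.001, 0.005, -0.02, -0.3, -0.4, 0], [-0.001, 0.02, -0.003, -0.2, -0.4, 0], [0, 0.03, 0, 0, 0, 0], [0, 0.035, 0, 0, 0, 0], [0, 0.035, 0, 0, 0, 0], [0, 0.035, 0, 0, 0, 0], [0, 0.02, 0, 0, 0, 0], [0, 0, 0, 0, 0, 0]]}}

```text
time_s: 22.15
ee_pos: [0.6526, -0.0965, 0.3312]
tool_rot: [-0.009, 0.456, 0.89, -0.004]
force: [-0.7, 0.3, 0.1]
gripper_width: 0.001
```

```bash
sed -i 's/^plan.*/import sys\nt=[float(v) for v in sys.argv[1:]] or [3,0,120]\nplan(s,list(W(CR,[t[0]\/1e3,t[1]\/1e3,t[2]\/1e3])[0]),126.2)/' st.py; python3 st.py 195 0 250
```

```text
cradle x,y mm [179.7  -0.5] z 331.2
F cradle [-0.4  0.7  0.1]
shift tool mm [-0.4 16.5 81. ] rotvec deg [-0.8 -0.7 -0.5] n>= 2.0 theta 125.7 pos [ 0.6526 -0.0965  0.3312] q [ 0.77  0.65 -1.1   1.37  0.57  1.48  0.33] F [-0.7  0.3  0.1] M [0.05 0.07 0.03] w 0.001 t 22.15
```

Request:
{"fn": "drive_tool", "kwargs": {"motion": [[0, 0.01, 0, -0.3, -0.3, -0.3], [0, 0.007, 0, -0.3, -0.2, -0.2], [0, 0, 0.015, 0, 0, 0], [0, 0, 0.025, 0, 0, 0], [0, 0, 0.02, 0, 0, 0], [0, 0, 0.01, 0, 0, 0], [0, 0, 0, 0, 0, 0]]}}

```text
time_s: 22.73
ee_pos: [0.6628, -0.0863, 0.2499]
tool_rot: [-0.007, 0.45, 0.893, -0.003]
force: [-0.4, -1.0, 0.1]
gripper_width: -0.006
```

```bash
python3 st.py 195 0 250;python3 - <<'E'
from h import *
from plant import eyes
b=eyes.camera('side')['img'];a=eyes.camera('top')['img']
cv2.imwrite('pics/a2.png',np.hstack([cropk(b,270,60,130,130,3),cropk(a,290,110,130,130,3)]))
E
```

```text
cradle x,y mm [194.    1.7] z 249.9
F cradle [-0.9 -0.6  0.1]
shift tool mm [-1.7  1.  -0.2] rotvec deg [-0.7 -0.6  0.3] n>= 0.1 theta 126.5 pos [ 0.6628 -0.0863  0.2499] q [ 0.74  0.73 -1.06  1.45  0.63  1.35  0.28] F [-0.4 -1.   0.1] M [ 0.03 -0.02 -0.04] w -0.006 t 22.73
```

View pics/a2.png

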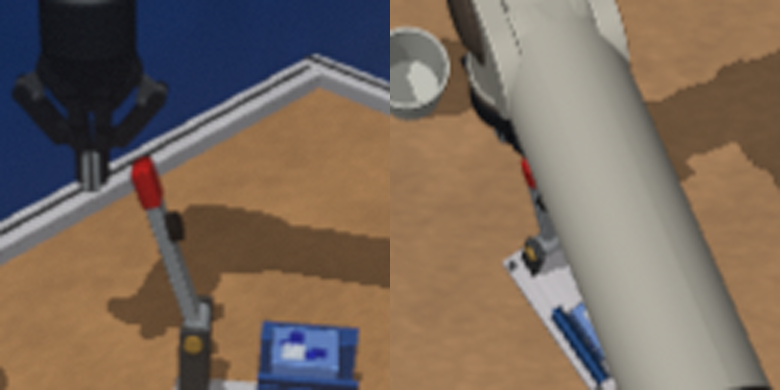

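Request:
{"fn": "drive_tool", "kwargs": {"motion": [[-0.001, 0, -0.006, -0.3, -0.3, 0], [0, -0.008, -0.001, -0.2, -0.2, 0], [0, -0.012, 0, 0, 0, 0], [0, -0.012, 0, 0, 0, 0], [0, -0.012, 0, 0, 0, 0]]}}

```text
time_s: 23.25
ee_pos: [0.6339, -0.1095, 0.2693]
tool_rot: [0.007, 0.449, 0.893, 0.005]
force: [1.7, 1.7, 4.3]
gripper_width: -0.004
```

```bash
python3 st.py 127 0 260
```

```text
cradle x,y mm [1.569e+02 1.000e-01] z 269.3
F cradle [2.4 0.4 4.3]
shift tool mm [  0.2 -30.1   8.8] rotvec deg [0.9 0.5 0.4] n>= 0.8 theta 126.6 pos [ 0.6339 -0.1095  0.2693] q [ 0.85  0.66 -1.11  1.53  0.6   1.31  0.32] F [1.7 1.7 4.3] M [ 0.55 -0.27  0.04] w -0.004 t 23.25
```

```bash
python3 - <<'E'
from h import *
from plant import eyes
b=eyes.camera('side')['img']
cv2.imwrite('pics/a3.png',cropk(b,280,60,90,90,6))
E
```

```text
(no output)
```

View pics/a3.png

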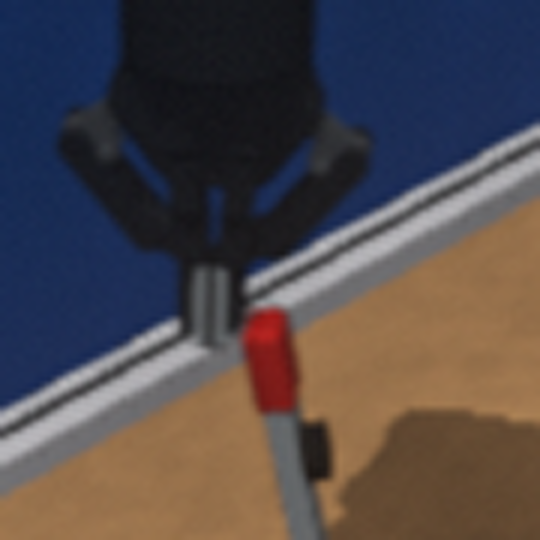

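Request:
{"fn": "drive_tool", "kwargs": {"motion": [[0, 0.003, 0.006, 0.3, 0.2, 0], [0, 0, 0.007, 0.3, 0.2, 0], [0, 0, 0, 0, 0, 0]]}}

```text
time_s: 23.55
ee_pos: [0.6356, -0.1122, 0.259]
tool_rot: [0.004, 0.451, 0.892, -0.001]
force: [-1.4, 0.1, 0.1]
gripper_width: -0.002
```

Request:
{"fn": "drive_tool", "kwargs": {"motion": [[0, -0.01, 0, 0, 0, 0], [0, -0.012, 0, 0, 0, 0], [0, -0.012, 0, 0, 0, 0], [0, 0, 0, 0, 0, 0]]}}

```text
time_s: 23.88
ee_pos: [0.6084, -0.1303, 0.2578]
tool_rot: [0.004, 0.449, 0.893, 0.001]
force: [1.5, -1.2, 0.1]
gripper_width: 0.004
```

```bash
python3 st.py 127 0 258
```

```text
cradle x,y mm [124.1  -1.6] z 257.8
F cradle [ 0.5 -1.8  0.1]
shift tool mm [ 1.6  2.9 -0.2] rotvec deg [0.3 0.3 0.4] n>= 0.1 theta 126.6 pos [ 0.6084 -0.1303  0.2578] q [ 0.92  0.64 -1.12  1.59  0.59  1.28  0.35] F [ 1.5 -1.2  0.1] M [-0.03  0.06 -0.  ] w 0.004 t 23.88
```

Request:
{"fn": "drive_tool", "kwargs": {"motion": [[0.001, -0.012, 0.001, 0.1, 0.1, 0.2], [0, -0.013, 0.001, 0, 0, 0], [0, -0.013, 0.002, 0, 0, 0], [0, -0.013, 0.003, 0, 0, 0], [0, 0, 0, 0, 0, 0]]}}

```text
time_s: 24.3
ee_pos: [0.5671, -0.1587, 0.2501]
tool_rot: [0.003, 0.45, 0.893, 0.002]
force: [0.3, -1.1, 0.0]
gripper_width: 0.001
```

```bash
python3 st.py 45 0 240
```

```text
cradle x,y mm [74.  -0.2] z 250.1
F cradle [-0.4 -1.1  0. ]
shift tool mm [  0.4 -29.1   9.9] rotvec deg [0.4 0.2 0.3] n>= 0.7 theta 126.5 pos [ 0.5671 -0.1587  0.2501] q [ 1.04  0.59 -1.15  1.68  0.57  1.24  0.4 ] F [ 0.3 -1.1  0. ] M [0.04 0.02 0.04] w 0.001 t 24.3
```

Request:
{"fn": "drive_tool", "kwargs": {"motion": [[0, -0.013, 0.004, 0.2, 0.1, 0.2], [0, -0.013, 0.006, 0.1, 0, 0], [0, -0.012, 0.008, 0, 0, 0], [0, -0.012, 0.009, 0, 0, 0], [0, 0, 0, 0, 0, 0]]}}

```text
time_s: 24.72
ee_pos: [0.5286, -0.1866, 0.2224]
tool_rot: [0.002, 0.45, 0.893, 0.002]
force: [-0.2, -1.0, -0.0]
gripper_width: -0.0
```

```bash
python3 st.py 0 0 202; python3 - <<'E'
from h import *
from plant import eyes
b=eyes.camera('side')['img']
cv2.imwrite('pics/a4.png',cropk(b,300,80,110,110,5))
E
```

```text
cradle x,y mm [26.4  0.1] z 222.4
F cradle [-0.7 -0.7 -0. ]
shift tool mm [  0.1 -26.5  20.2] rotvec deg [0.3 0.1 0.3] n>= 0.8 theta 126.5 pos [ 0.5286 -0.1866  0.2224] q [ 1.15  0.58 -1.16  1.78  0.57  1.17  0.45] F [-0.2 -1.  -0. ] M [ 0.02  0.06 -0.  ] w -0.0 t 24.72
```

View pics/a4.png

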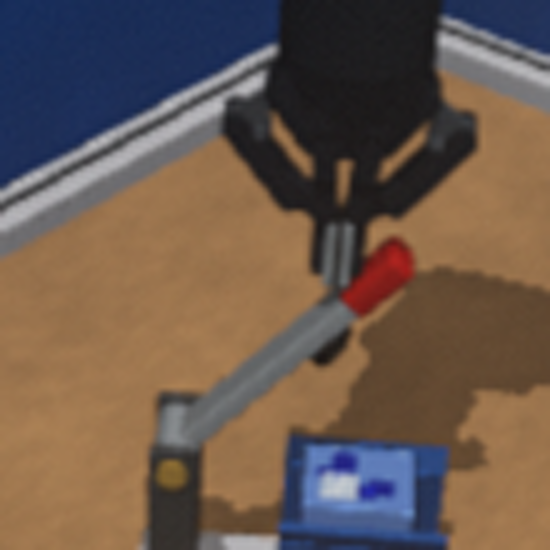

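Request:
{"fn": "drive_tool", "kwargs": {"motion": [[0, -0.014, 0.006, 0.2, 0, 0.2], [0, -0.013, 0.009, 0, 0, 0], [0, -0.009, 0.011, 0, 0, 0], [0, -0.008, 0.012, 0, 0, 0], [0, 0, 0, 0, 0, 0]]}}

```text
time_s: 25.18
ee_pos: [0.4966, -0.21, 0.1839]
tool_rot: [0.004, 0.45, 0.893, 0.003]
force: [-0.3, -0.3, -1.0]
gripper_width: -0.002
```

```bash
python3 st.py -27 0 150
```

```text
cradle x,y mm [-13.2   0.1] z 183.9
F cradle [-0.5 -0.  -1. ]
shift tool mm [  0.1 -14.1  33.8] rotvec deg [0.5 0.3 0.4] n>= 0.9 theta 126.6 pos [ 0.4966 -0.21    0.1839] q [ 1.22  0.59 -1.14  1.87  0.61  1.08  0.47] F [-0.3 -0.3 -1. ] M [0.01 0.04 0.01] w -0.002 t 25.18
```

Request:
{"fn": "drive_tool", "kwargs": {"motion": [[0, -0.006, 0.008, 0.2, 0.2, 0.2], [0, -0.006, 0.01, 0.2, 0, 0], [0, -0.004, 0.01, 0, 0, 0], [0, -0.002, 0.007, 0, 0, 0], [0, 0, 0, 0, 0, 0]]}}

```text
time_s: 25.6
ee_pos: [0.4814, -0.221, 0.1446]
tool_rot: [0.001, 0.451, 0.892, 0.001]
force: [0.8, -0.4, -0.5]
gripper_width: 0.004
```

```bash
python3 st.py -36 0 121; python3 - <<'E'
from h import *
from plant import eyes
b=eyes.camera('side')['img']
cv2.imwrite('pics/a5.png',cropk(b,310,110,100,100,5))
E
```

```text
cradle x,y mm [-32.    0.2] z 144.6
F cradle [ 0.4 -0.8 -0.5]
shift tool mm [-0.2 -4.1 23.6] rotvec deg [0.2 0.  0.2] n>= 0.6 theta 126.4 pos [ 0.4814 -0.221   0.1446] q [ 1.22  0.62 -1.1   1.92  0.66  1.02  0.46] F [ 0.8 -0.4 -0.5] M [ 0.04 -0.08 -0.  ] w 0.004 t 25.6
```

View pics/a5.png

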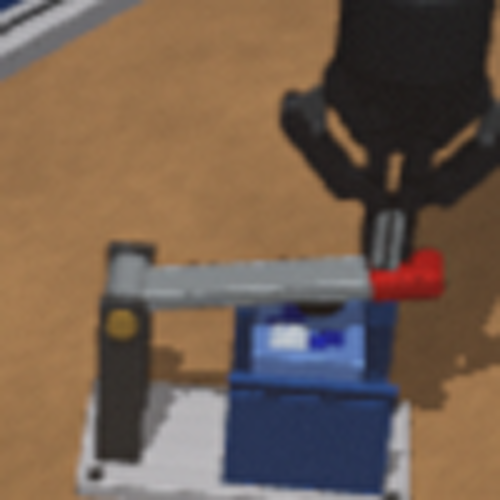

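Request:
{"fn": "drive_tool", "kwargs": {"motion": [[0, -0.002, 0.006, 0, 0, 0], [0, -0.001, 0.006, 0, 0, 0], [0, 0, 0.003, 0, 0, 0], [0, 0, 0, 0, 0, 0]]}}

```text
time_s: 25.98
ee_pos: [0.4801, -0.2226, 0.1294]
tool_rot: [0.002, 0.451, 0.893, 0.001]
force: [-0.3, 0.1, -0.0]
gripper_width: 0.0
```

Request:
{"fn": "drive_tool", "kwargs": {"motion": [[0, 0, 0.002, 0, 0, 0], [0, 0, 0.002, 0, 0, 0]]}}

```text
time_s: 26.15
ee_pos: [0.4804, -0.2226, 0.1255]
tool_rot: [0.002, 0.451, 0.893, 0.001]
force: [-1.0, -0.4, 1.2]
gripper_width: 0.003
```

```bash
python3 st.py -36 0 121
```

```text
cradle x,y mm [-33.7  -0.5] z 125.5
F cradle [-1.   0.3  1.2]
shift tool mm [ 0.6 -2.3  4.5] rotvec deg [0.2 0.1 0.2] n>= 0.1 theta 126.4 pos [ 0.4804 -0.2226  0.1255] q [ 1.2   0.65 -1.07  1.93  0.69  0.98  0.44] F [-1.  -0.4  1.2] M [-0.    0.16 -0.02] w 0.003 t 26.15
```

Request:
{"fn": "drive_tool", "kwargs": {"motion": [[0, 0, 0.0015, 0, 0, 0], [0, 0, 0.0015, 0, 0, 0]]}}

```text
time_s: 26.32
ee_pos: [0.4805, -0.2226, 0.1223]
tool_rot: [0.002, 0.451, 0.893, 0.001]
force: [-1.0, 0.2, 0.3]
gripper_width: -0.001
```

Request:
{"fn": "drive_tool", "kwargs": {"motion": [[0, 0, 0.0015, 0, 0, 0], [0, 0, 0.001, 0, 0, 0]]}}

```text
time_s: 26.48
ee_pos: [0.4807, -0.2227, 0.1204]
tool_rot: [0.002, 0.451, 0.893, 0.001]
force: [-6.9, 0.1, 18.8]
gripper_width: -0.002
```

The clamp hit a firm stop at z = 0.1204, and the grip top should be at 0.121 with the clamp fully shut. Retreating upward and checking.

Request:
{"fn": "drive_tool", "kwargs": {"motion": [[0, 0, -0.004, 0, 0, 0], [0, 0, -0.015, 0, 0, 0], [0, 0, -0.03, 0, 0, 0], [0, 0, -0.03, 0, 0, 0], [0, -0.02, -0.03, 0, 0, 0], [0, -0.03, -0.02, 0, 0, 0], [0, -0.03, 0, 0, 0, 0], [0, -0.03, 0, 0, 0, 0], [0, -0.02, 0, 0, 0, 0], [0, 0, 0, 0, 0, 0]]}}

```text
time_s: 27.32
ee_pos: [0.3765, -0.2989, 0.2622]
tool_rot: [0.004, 0.445, 0.896, 0.001]
force: [-0.9, 0.0, -0.4]
gripper_width: -0.002
```

```bash
python3 st.py; python3 - <<'E'
from h import *
from plant import eyes
b=eyes.camera('side')['img'];a=eyes.camera('top')['img']
cv2.imwrite('pics/top2.png',a);cv2.imwrite('pics/side2.png',b)
x=cropk(b,310,120,100,100,4)
u=lambda an:[box(*v) for v in((-.028+.0,.028,-.03,.03,.012,.096),)]
draw(x,'side',[*W(CR,[.003,0,0])[0][:2],CR[2]+np.pi/2],u(0),4,310,120,(0,0,255))
draw(x,'side',CR,[box(-.066,-.026,-.014,.014,.103,.121),box(-.026,.104,-.013,.013,.106,.118)],4,310,120)
cv2.imwrite('pics/f.png',np.hstack([x,cropk(b,310,120,100,100,4)]))
E
```

```text
cradle x,y mm [-162.6   -0.6] z 262.2
F cradle [-0.7  0.5 -0.4]
shift tool mm [ -1.1 164.8 143.1] rotvec deg [0.3 0.4 1. ] n>= 5.2 theta 127.2 pos [ 0.3765 -0.2989  0.2622] q [ 1.73  0.41 -1.36  1.92  0.44  1.16  0.85] F [-0.9  0.  -0.4] M [ 0.03 -0.01  0.  ] w -0.002 t 27.32
```

View pics/f.png

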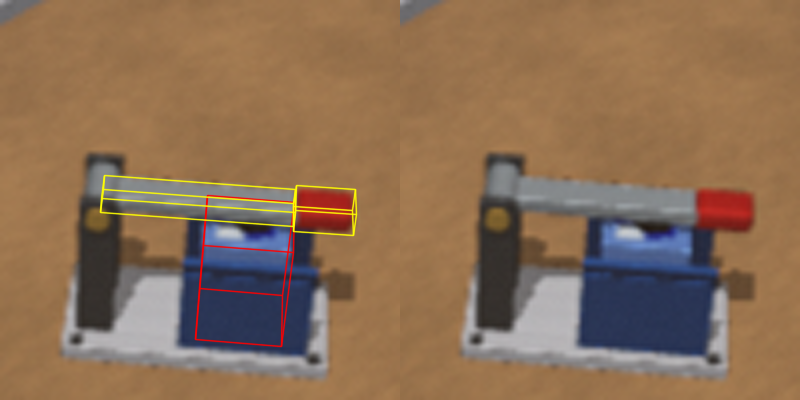

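View pics/top2.png

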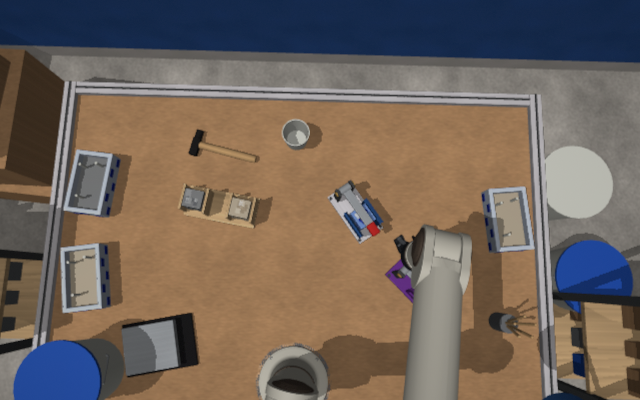

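View pics/side2.png

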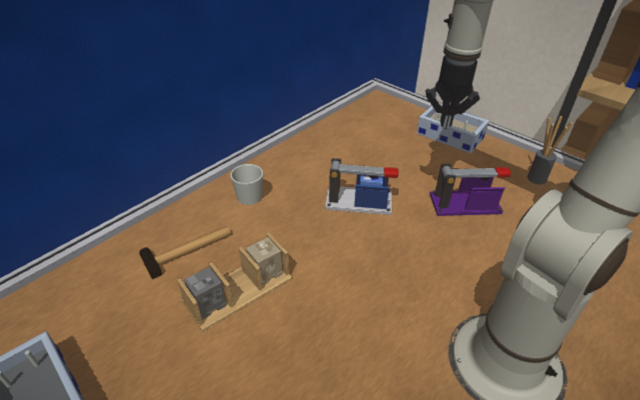

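The clamp arm lies level on the casting: the overlay matches at side (390,173), within about half a pixel. The sand and grey castings, pail and mallet haven't moved. The gripper is clear, and a shut empty gripper holds nothing.

```bash
python3 -c "
from plant import arm
print(arm.sign_off())"
```

```text
the job is handed in; nothing more can be done
None
```

The blue casting is seated groove-down over the brass key in the blue-walled cradle, with the clamp shut on it. The job was handed in at about 27.5 s, with the robot touching nothing.

- **Rack and table:** I took the casting out of the middle bay by its x faces. I stood it upright on the bare table and let go, from about 1 mm above it because I eased off the pressure first. I then took it again by its y faces.
- **Key:** The key could be seen in the top picture at about x +3 mm, so I lowered the casting there and felt for it. The groove went over on the first try, so no searching was needed. Contact came at floor level (TCP z 0.0476 m; riding on the key it would have been about 0.0575 m). The side view agreed, and only then did I let go.
- **Clamp:** I pushed the arm over and down with shut fingers until it stopped firmly at 0.1204 m with about 19 N; 0.121 m was expected. In the last side picture it lies level, within about half a pixel.
- **Last checks:** The sand and grey castings, the pail and the mallet look unmoved in both views. The largest force I read was about 33 N up, on setting the casting down on the table. No check failed or disagreed.

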